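Clear the carving bench: stop, gather offcuts, tip, reset

ROBOT

A 6-joint arm with a two-finger parallel gripper is mounted at the origin on the work surface. World frame = base frame: x ahead of the robot, y to its left, z up, the work surface at z = 0. Lengths are in mm, angles in rad, forces in N, time in s.
With the tool pointing down it reaches from about 325 to 775 mm from the base axis. Payload 5.5 kg.
Tool frame: the origin (TCP) lies midway between the tips of the shut fingers; the grasp point (between the pads) lies 19 mm behind it; z points along the fingers, y is the line along which they close (so a half turn about z gives the same grasp; the last joint's range is limited). The gripper opens to 85 mm and grips with 20 to 120 N. Pads are 22 mm wide; open, the fingers measure 114 mm over their backs; the gripper's body (76 mm by 85 mm) begins 54 mm behind the grasp point. The pads swing forward as they close: fully open they stand 13 mm farther back than shut.
Start: joints at [1.122, 0.091, 1.231, -0, 1.82, -0.057], TCP at [229.117, 554.546, 231.275] pointing down, gripper open.
Joint ranges: [-2.87, 2.87], [-0.86, 2.18], [0.17, 2.46], [-1.51, 4.65], [0.06, 2.69], [-2.65, 2.65]. Speed limits (rad/s): [2.57, 2.57, 3.01, 3.14, 3.14, 3.14].

INTERFACE

Orientations are given as a unit quaternion [x, y, z, w].
In Python, from workcell import bot gives the robot as it stands.
- The arm moves only by the tool apply_moves, never from a script. Its argument "series" is a list of rows, each an object of numbers: "tx", "ty", "tz": the shift along the tool's x, y, z in mm; "yaw": the turn about the tool's z in rad; "gripper": the opening, from -1 (shut) to 1 (fully open). In form: [{"tx": .., "ty": .., "tz": .., "yaw": .., "gripper": ..}, ...]. A call has 1 to 20 rows; each row shifts and turns the commanded pose from where the row before left it, along the tool's axes as they then stand; what a row does not reach is not made up. A row lasts 1/8 s, in which the tool goes at most 62.5 mm and 10.7 degrees, less where a joint would pass 70% of its speed; a pose out of reach is approached as far as the arm can. A call with a gripper value outside its range is refused whole. The fingers move at their own pace and stop on an object; "newtons" is the grip in N (left out, the last holds). Time passes only in rows, so rows that do not move let the fingers close. It gives the time, the measured TCP pose, the force, the opening and the grip force at its end, in the units of the state.
- bot.read_state(): the state, without advancing time (a new reading comes with each control period).
- bot.camera(name): name is "scene" or "top"; returns a dict with "color" (384x512x3 uint8, red, green, blue), "camera_matrix" (3x3 intrinsics, pixels), "cam_to_world" (4x4, takes a point from camera to world coordinates). Camera axes: x right, y up, looking along -z (the intrinsics and any distortion apply to the point x, -y, -z); pixel columns grow to the right and rows downward; lengths in mm; the calibration is good to about 2 mm. A picture is of the moment at which its call begins. There is no depth.
- bot.hand_in(): hands the job in; it is judged then, once.
The state is a dict: "clock": time; "joint_positions": joint angles; "joint_velocities": joint speeds; "effort": joint torques, N m; "position": TCP position; "orientation": TCP orientation; "contact_force": force on the tool from outside, world axes, zero at the start; "wrist_torque": the same for the moment, N m; "width": finger opening in mm; "grasp_force": force on a finger pad.
Only numpy, scipy, OpenCV 4.12 (cv2) and the standard library are available. Lean on these libraries where they do the work, as an engineer would, in place of code of your own. Each camera call takes 0.05 s, during which the arm holds its last target. There are 200 camera calls.

TASK

Press the red mushroom stop right down so the disc sander is off, then gather all the wood offcuts lying on the bench into the scoop tray with the ones already in it, with the tray standing on the bench. Tip the trayful into the green scrap bin, see that every offcut ends up in the bin, and set the empty tray back flat on the middle of its blue mat. Last of all, twist the red mushroom clockwise to its end stop to reset it, let go, and leave the carved figure, the mallet and the gouges alone throughout.

Things in the scene. Friction and masses are not known exactly. Their poses are not given: they have to be found in the camera images.
- loose1: pale block-shaped wood offcut 46 x 28 mm and 26 mm high (its x, y, z axes), about 22 g; origin at its centre; starts lying flat on the open bench, at any yaw; may be absent
- loose2: mid-brown block-shaped wood offcut 46 x 28 mm and 26 mm high (its x, y, z axes), stepped: the top 12 mm is only 30 mm long (towards -x) at full width, about 22 g; origin at its centre; starts lying flat on the open bench, at any yaw; may be absent
- loose3: dark block-shaped wood offcut 46 x 28 mm and 26 mm high (its x, y, z axes), about 22 g; origin at its centre; starts lying flat on the open bench, at any yaw; may be absent
- loose4: pale block-shaped wood offcut 46 x 28 mm and 26 mm high (its x, y, z axes), stepped: the top 12 mm is only 30 mm long (towards -x) at full width, about 22 g; origin at its centre; starts lying flat on the open bench, at any yaw; may be absent
- loose5: mid-brown block-shaped wood offcut 46 x 28 mm and 26 mm high (its x, y, z axes), about 22 g; origin at its centre; starts lying flat on the open bench, at any yaw; may be absent
- trayed1: dark block-shaped wood offcut 46 x 28 mm and 26 mm high (its x, y, z axes), about 22 g; origin at its centre; starts lying in the back half of the scoop tray
- trayed2: mid-brown block-shaped wood offcut 46 x 28 mm and 26 mm high (its x, y, z axes), stepped: the top 12 mm is only 30 mm long (towards -x) at full width, about 22 g; origin at its centre; starts lying in the back half of the scoop tray
- tray: loose wooden scoop tray, 170 (x) by 240 mm (y), 0.3 kg; origin at the centre of its underside. Floor 6 mm thick; side walls (+-y) 8 mm thick, 36 high; back wall (+x) 12 thick, 45 high; red grip tab on the back wall; the -x end is an open mouth without a wall, for pouring. Starts on its mat, mouth roughly towards world +y. Offcuts slide off by 40 degrees of tilt
- tray_grip (a point): point inside the tray's red grip tab, 20 mm below its top edge (tray frame 79, 0, 80 mm; axes as the tray's). The tab is a flat plate 12 mm thick (tray x), 80 mm wide (tray y), its top 100 mm above the tray's underside: pinch it across its thickness from above, firmly (60 N or more)
- tray_mouth (a point): middle of the floor's upper edge at the tray's open mouth (tray frame -85, 0, 6 mm)
- mat: fixed dark blue mat under the tray, 210 mm (x) by 280 mm (y), 3 mm thick; origin at the centre of its underside; the tray's axes start within 0.12 rad of the mat's
- bin: fixed green steel scrap bin, open at the top, 220 mm (x) by 260 mm (y) outside, 100 mm high, walls and floor 6 mm; origin at the centre of its underside
- stop (a joint): press of the red mushroom head of the stop box: 0 up, 0.006 m fully down; sprung, about 5 N to press fully, and it comes back up when let go (it does not latch)
- reset (a joint): twist of the same red mushroom head: starts at 0 to 0.2 rad, grows clockwise seen from above, fully turned to its end stop at 1.2 rad, where its white line points at the black mark on the yellow housing; stays where it is left, light friction (0.04 N m)
- cap_top (a point): centre of the top of the red mushroom head: a round cap 40 mm across and 24 mm high, top 103 mm above the bench, its underside 13 mm above the black collar (52 mm across); it stands on a fixed yellow box 90 x 90 mm, 60 mm high
- figure: bystander: carved pale rabbit-like figure on a grey slab 90 x 90 mm, 205 mm tall overall; origin under the slab's centre
- mallet: bystander: carver's mallet lying down, dark head 70 x 130 x 60 mm centred on the origin, pale handle to +x, 200 mm from the origin
- gouge1: bystander: gouge lying along its x, brown handle 120 mm towards -x, steel blade 110 mm towards +x
- gouge2: bystander: gouge as gouge1, yellow handle

How it is judged:
By the outcome, as a careful person would: the job done as asked, in the order asked, and still so for the second after the job is handed in, with the robot touching nothing.
Of loose1, loose2, loose3, loose4, loose5 only 3 to 5 are there at a start; the rules pass over those that are not, and their reading is None.
At some moment in a run one of loose1, loose2, loose3, loose4, loose5 may be knocked a few centimetres aside while the robot is not near it.
It also fails if it takes over 208 s, if anything falls off the work surface, if the arm or the gripper's body presses on something with over 40 N, if the wrist force passes 120 N, or if a joint passes its speed limit or range.

## Working session

There is one attempt and no reset: what is moved stays moved. The work goes in short steps, Python scripts to look and compute and a tool call to move; the robot and the scene stay as the last step left them, time stands still between calls to the robot, and variables do not carry over. Pictures are saved under pics/ and viewed, at most 14 in all, crops included, and the job is handed in when it is done.

Besides the shell and the picture viewer there is one more tool, called after "Request:" by a JSON object that holds its "name" and its "arguments", one argument or row to a line. apply_moves: Moves the arm, as the interface text tells. Its arguments: {"type":"object","properties":{"series":{"type":"array","items":{"type":"object","properties":{"tx":{"type":"number"},"ty":{"type":"number"},"tz":{"type":"number"},"yaw":{"type":"number"},"gripper":{"type":"number"}}}},"newtons":{"type":"number"}},"required":["series"]}

```bash
mkdir -p pics; ls; cat > h.py <<'E'
import numpy as np, cv2, json
from workcell import bot
def snap(n,f=None):
    c=bot.camera(n); im=cv2.cvtColor(c["color"],cv2.COLOR_RGB2BGR)
    if f: cv2.imwrite("pics/"+f,im)
    return im,np.array(c["camera_matrix"]),np.array(c["cam_to_world"])
def ray(K,T,u,v):
    d=np.array([(u-K[0,2])/K[0,0],-(v-K[1,2])/K[1,1],-1.]); return T[:3,3],T[:3,:3]@d
def onz(K,T,u,v,z):
    o,d=ray(K,T,u,v); return o+d*(z-o[2])/d[2]
def pix(K,T,p):
    q=T[:3,:3].T@(np.array(p)-T[:3,3]); return K[0,0]*q[0]/-q[2]+K[0,2], K[1,1]*(-q[1])/-q[2]+K[1,2]
E
python3 - <<'E'
from h import *
for n in("top","scene"):
    im,K,T=snap(n,n+"0.png"); print(n,K.round(1).tolist(),T.round(3).tolist())
    big=cv2.resize(im,(800,600),interpolation=cv2.INTER_CUBIC); cv2.imwrite("pics/%s0b.png"%n,big)
s=bot.read_state(); print({k:np.round(v,3).tolist() for k,v in s.items()})
E
```

```text
pics
top [[405.5, 0.0, 264.5], [0.0, 405.5, 198.0], [0.0, 0.0, 1.0]] [[-0.003, 0.994, -0.106, 472.853], [-1.0, -0.002, 0.01, -52.15], [0.01, 0.106, 0.994, 1350.073], [0.0, 0.0, 0.0, 1.0]]
scene [[393.8, 0.0, 252.0], [0.0, 393.8, 195.8], [0.0, 0.0, 1.0]] [[-0.839, -0.273, 0.471, 1073.143], [0.544, -0.452, 0.707, 664.174], [0.02, 0.849, 0.528, 639.72], [0.0, 0.0, 0.0, 1.0]]
{'clock': 0.1, 'joint_positions': [1.122, 0.092, 1.232, -0.0, 1.82, -0.057], 'joint_velocities': [-0.001, -0.001, 0.001, 0.0, -0.0, -0.0], 'effort': [0.001, -46.022, -41.922, -0.0, 0.011, -0.0], 'position': [229.002, 554.3, 230.268], 'orientation': [0.195, 0.981, -0.001, -0.0], 'contact_force': [-0.124, -0.136, 0.04], 'wrist_torque': [0.003, 0.029, 0.016], 'grasp_force': 0.0, 'width': 85.609}
```

View pics/top0b.png

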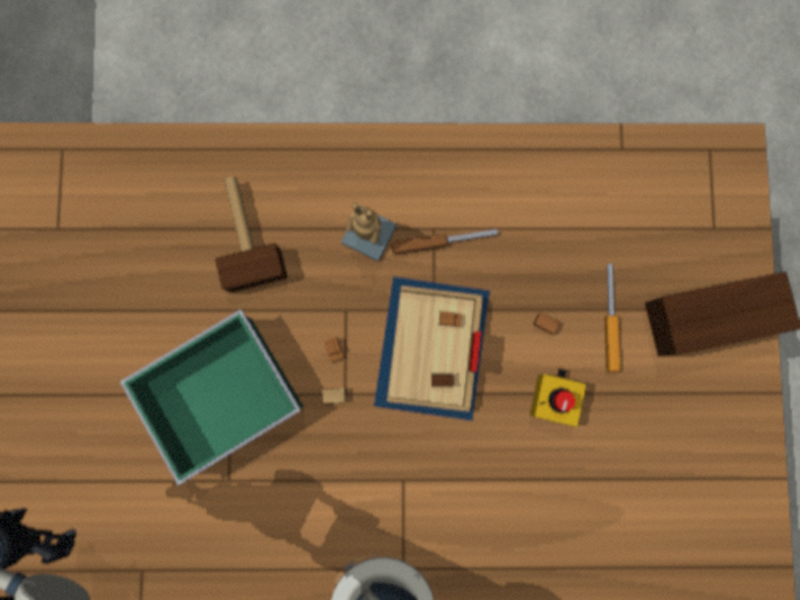

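View pics/scene0b.png

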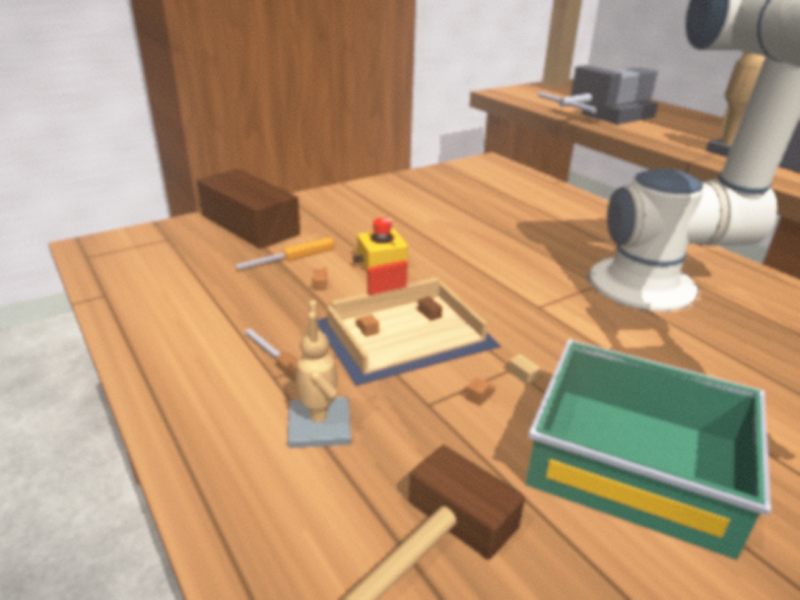

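The top view shows the bin at (212,396), the tray on its mat at (432,348) with its red tab at (476,352), and the stop at (562,400). In that view there are three loose offcuts: mid-brown stepped (335,349), pale (333,396) and mid-brown (546,323). The scene view agrees, and I see no others.

```bash
cat >> h.py <<'E'
def rectz(K,T,cnt,z):
    P=np.array([onz(K,T,u,v,z)[:2] for u,v in cnt.reshape(-1,2)],np.float32)
    return cv2.minAreaRect(P)
def biggest(m,n=1):
    c,_=cv2.findContours(m.astype(np.uint8),cv2.RETR_EXTERNAL,cv2.CHAIN_APPROX_NONE)
    return sorted(c,key=cv2.contourArea)[::-1][:n]
def up(im,x0,y0,x1,y1,s): return cv2.resize(im[y0:y1,x0:x1],None,fx=s,fy=s,interpolation=cv2.INTER_CUBIC)
E
python3 - <<'E'
from h import *
im,K,T=snap("top"); S=3
big=cv2.resize(im,None,fx=S,fy=S,interpolation=cv2.INTER_CUBIC)
K3=K.copy(); K3[:2]*=S; K3[0,2]+=1; K3[1,2]+=1
hsv=cv2.cvtColor(big,cv2.COLOR_BGR2HSV); h,s,v=cv2.split(hsv)
def show(n,m,z,k=1):
    for c in biggest(m,k):
        (x,y),wh,a=rectz(K3,T,c,z); print(n,np.round([x,y,*wh,a],1),"px",np.round(c.reshape(-1,2).mean(0)/S))
blue=(h>98)&(h<125)&(s>120)&(v<140)
show("mat",blue,3)
show("bin_ext",(h>65)&(h<95)&(s>80),60)
red=((h<6)|(h>174))&(s>180)&(v>110)
show("red",red,100,3)
show("yellow",(h>22)&(h<30)&(s>190)&(v>150),60,2)
# bin grey rim
roi=np.zeros(v.shape,bool); roi[190*S:315*S,70*S:198*S]=1
show("rim",roi&((s<90)|((h>65)&(h<105)&(s>50))),100)
a=up(im,195,185,240,270,7); b=up(im,330,190,385,280,6.61)
b=cv2.resize(b,(int(b.shape[1]*595/b.shape[0]),595)); a=cv2.resize(a,(int(a.shape[1]),595))
c=up(im,270,190,315,275,7)[:595]
out=np.hstack([a,c,b])[:, :]; out=cv2.resize(out,(800,int(out.shape[0]*800/out.shape[1]))); print(out.shape); cv2.imwrite("pics/c1.png",out)
E
```

```text
mat [ 535.6 -104.4  203.3  272.    81.5] px [271. 220.]
bin_ext [436.7 346.4 223.5 265.3  31.3] px [134. 254.]
red [ 523.6 -185.6   13.3   77.6   82.6] px [304. 225.]
red [ 426.7 -359.2   36.8   37.5   34.5] px [361. 257.]
yellow [ 426.2 -360.6   87.7   86.9   76.9] px [358. 257.]
rim [438.9 331.1 238.4 284.4  31.6] px [135. 254.]
(478, 800, 3)
```

View pics/c1.png

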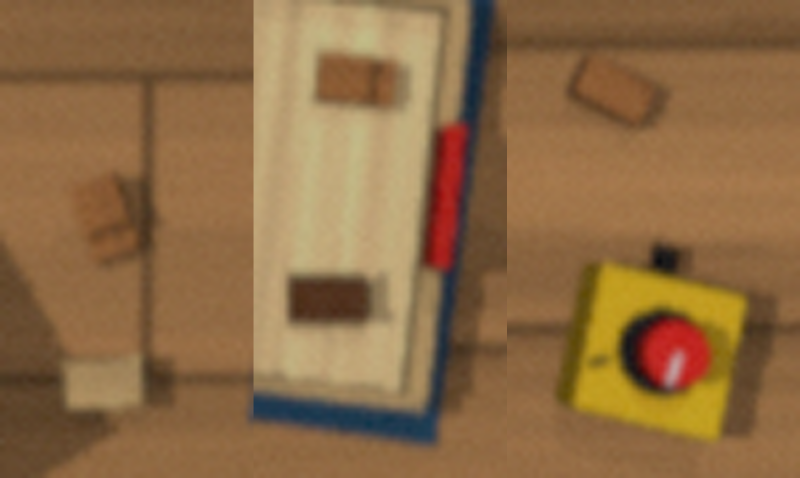

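The crop shows three offcuts: A, stepped, at crop (108,218); B, pale, at (104,383); C, brown, at (617,91). The cap's white line points to -x, with the mark on the +y side. Next I'll work out poses and the first move.

```bash
cat >> h.py <<'E'
def to(x,y,z,phi=None):
    s=bot.read_state(); p=np.array(s["position"]); q=s["orientation"]
    from scipy.spatial.transform import Rotation as R
    M=R.from_quat(q).as_matrix(); f=np.arctan2(M[1,1],M[0,1]); yaw=0
    if phi is not None: 
        k=np.round((f-phi)/np.pi); yaw=f-phi-k*np.pi
    j1=np.arctan2(y,x); g=f-yaw; tx=np.array([-np.sin(g),np.cos(g)]); ty=-np.array([-np.cos(g),-np.sin(g)])
    d=np.array([x,y,z])-p
    print("clk",round(s["clock"],1),"pos",p.round(1),"phi",f.round(3),"-> yaw",round(yaw,3),"tx",round(d[:2]@tx,1),"ty",round(d[:2]@ty,1),"tz",round(-d[2],1),"j6~",round((s["joint_positions"][5]+yaw-s["joint_positions"][0]+j1),2),"w",round(s["width"],1),"F",np.round(s["contact_force"],1),"gf",round(s["grasp_force"],1))
E
python3 - <<'E'
from h import *
im,K,T=snap("top")
def P(n,pts,x0,y0,s,ox,z):
    q=np.array([onz(K,T,x0+(u-ox+.5)/s-.5,y0+(v+.5)/s-.5,z)[:2] for u,v in pts],np.float32)
    (x,y),wh,a=cv2.minAreaRect(q); print(n,np.round([x,y,*wh,a],1),q.mean(0).round(1))
P("A",[(75,188),(118,174),(143,243),(105,263)],195,185,5.624,0,22)
P("B",[(63,360),(143,355),(143,408),(66,410)],195,185,5.624,0,26)
P("C",[(572,92),(588,56),(662,92),(645,127)],330,190,5.31,506,26)
P("t1",[(290,276),(368,276),(368,322),(290,322)],270,190,5.624,253,35)
P("t2",[(318,54),(392,58),(392,104),(316,103)],270,190,5.624,253,35)
P("cap",[(677,354)]*4,330,190,5.31,506,103)
q=np.array([onz(K,T,u*.64-.18,v*.64-.18,100)[:2] for u,v in [(240,312),(299,408),(180,482),(123,382)]],np.float32)
print("bin",q.round(0).tolist(),cv2.minAreaRect(q),q.mean(0))
to(427,-359,140)
E
```

```text
A [531.7  98.8  47.1  26.1  22.3] [531.6  99.2]
B [435.5 101.1  30.2  46.    3.4] [435.9 101.4]
C [ 583.9 -347.5   50.6   24.7   63.6] [ 583.9 -347.6]
t1 [ 467.4 -125.    44.9   26.2   89.8] [ 467.4 -125. ]
t2 [ 594.1 -140.5   44.    28.5   89.1] [ 593.7 -140.7]
cap [ 426.1 -361.3    0.     0.     0. ] [ 426.1 -361.3]
bin [[602.0, 279.0], [413.0, 159.0], [273.0, 385.0], [465.0, 503.0]] ((438.7499694824219, 330.7879638671875), (224.62686157226562, 265.83953857421875), 31.62578582763672) [438.2923  331.42572]
clk 0.2 pos [229.  554.4 230.5] phi 1.179 -> yaw 0 tx -531.7 ty -768.6 tz 90.5 j6~ -1.88 w 85.3 F [-0.4 -0.3  0.4] gf 0.0
```

Request:
{"name": "apply_moves", "arguments": {
  "newtons": 40,
  "series": [
    {"tx": -33, "ty": -48, "gripper": -1},
    {"tx": -33, "ty": -48, "gripper": -1},
    {"tx": -33, "ty": -48, "gripper": -1},
    {"tx": -33, "ty": -48, "gripper": -1},
    {"tx": -33, "ty": -48, "gripper": -1},
    {"tx": -33, "ty": -48, "gripper": -1},
    {"tx": -33, "ty": -48, "gripper": -1},
    {"tx": -33, "ty": -48, "gripper": -1},
    {"tx": -33, "ty": -48, "gripper": -1},
    {"tx": -33, "ty": -48, "gripper": -1},
    {"tx": -33, "ty": -48, "gripper": -1},
    {"tx": -33, "ty": -48, "gripper": -1},
    {"tx": -33, "ty": -48, "gripper": -1},
    {"tx": -33, "ty": -48, "tz": 20, "gripper": -1},
    {"tx": -33, "ty": -48, "tz": 35, "gripper": -1},
    {"tx": -33, "ty": -48, "tz": 35, "gripper": -1},
    {"gripper": -1},
    {"gripper": -1}
  ]
}}

```text
invalid input at $.series[0]: expected keys tx, ty, tz, yaw, gripper
```

```bash
python3 -c "
from h import *
to(427,-360,97)"
```

```text
clk 0.2 pos [229.  554.4 230.5] phi 1.179 -> yaw 0 tx -532.1 ty -769.5 tz 133.5 j6~ -1.88 w 85.3 F [-0.4 -0.3  0.4] gf 0.0
```

All keys are required in every row.

Request:
{"name": "apply_moves", "arguments": {
  "newtons": 40,
  "series": [
    {"tx": -33, "ty": -48, "tz": 0, "yaw": 0, "gripper": -1},
    {"tx": -33, "ty": -48, "tz": 0, "yaw": 0, "gripper": -1},
    {"tx": -33, "ty": -48, "tz": 0, "yaw": 0, "gripper": -1},
    {"tx": -33, "ty": -48, "tz": 0, "yaw": 0, "gripper": -1},
    {"tx": -33, "ty": -48, "tz": 0, "yaw": 0, "gripper": -1},
    {"tx": -33, "ty": -48, "tz": 0, "yaw": 0, "gripper": -1},
    {"tx": -33, "ty": -48, "tz": 0, "yaw": 0, "gripper": -1},
    {"tx": -33, "ty": -48, "tz": 0, "yaw": 0, "gripper": -1},
    {"tx": -33, "ty": -48, "tz": 0, "yaw": 0, "gripper": -1},
    {"tx": -33, "ty": -48, "tz": 0, "yaw": 0, "gripper": -1},
    {"tx": -33, "ty": -48, "tz": 0, "yaw": 0, "gripper": -1},
    {"tx": -33, "ty": -48, "tz": 0, "yaw": 0, "gripper": -1},
    {"tx": -33, "ty": -48, "tz": 0, "yaw": 0, "gripper": -1},
    {"tx": -33, "ty": -48, "tz": 20, "yaw": 0, "gripper": -1},
    {"tx": -33, "ty": -48, "tz": 35, "yaw": 0, "gripper": -1},
    {"tx": -33, "ty": -48, "tz": 35, "yaw": 0, "gripper": -1},
    {"tx": 0, "ty": 0, "tz": 0, "yaw": 0, "gripper": -1},
    {"tx": 0, "ty": 0, "tz": 0, "yaw": 0, "gripper": -1}
  ]
}}

```text
clock: 2.45
position: [421.8, -347.5, 146.8]
orientation: [0.195, 0.981, 0.0, -0.0]
contact_force: [-0.2, 0.7, 1.0]
width: 0.1
grasp_force: 0.0
```

```bash
python3 -c "
from h import *
to(427,-360,97)"
```

```text
clk 2.5 pos [ 421.8 -347.5  146.8] phi 1.179 -> yaw 0 tx -9.6 ty -9.5 tz 49.8 j6~ -1.88 w 0.1 F [-0.2  0.7  1. ] gf 0.0
```

Request:
{"name": "apply_moves", "arguments": {
  "series": [
    {"tx": -9.5, "ty": -9.5, "tz": 20, "yaw": 0, "gripper": -1},
    {"tx": 0, "ty": 0, "tz": 20, "yaw": 0, "gripper": -1},
    {"tx": 0, "ty": 0, "tz": 4, "yaw": 0, "gripper": -1},
    {"tx": 0, "ty": 0, "tz": 3, "yaw": 0, "gripper": -1},
    {"tx": 0, "ty": 0, "tz": 3, "yaw": 0, "gripper": -1},
    {"tx": 0, "ty": 0, "tz": 1, "yaw": 0, "gripper": -1},
    {"tx": 0, "ty": 0, "tz": 0, "yaw": 0, "gripper": -1}
  ]
}}

```text
clock: 3.32
position: [427.2, -360.0, 97.1]
orientation: [0.195, 0.981, -0.0, 0.0]
contact_force: [-2.9, 3.4, 5.8]
width: 0.2
grasp_force: 2.8
```

Request:
{"name": "apply_moves", "arguments": {
  "series": [
    {"tx": 0, "ty": 0, "tz": 1.5, "yaw": 0, "gripper": -1},
    {"tx": 0, "ty": 0, "tz": 0, "yaw": 0, "gripper": -1},
    {"tx": 0, "ty": 0, "tz": 0, "yaw": 0, "gripper": -1}
  ]
}}

```text
clock: 3.7
position: [427.3, -360.1, 96.9]
orientation: [0.195, 0.981, -0.0, 0.001]
contact_force: [-4.8, 5.4, 10.7]
width: 0.1
grasp_force: 5.6
```

Request:
{"name": "apply_moves", "arguments": {
  "series": [
    {"tx": 0, "ty": 0, "tz": -50, "yaw": 0, "gripper": -1},
    {"tx": 0, "ty": 0, "tz": 0, "yaw": 0.182, "gripper": 1},
    {"tx": 0, "ty": 0, "tz": 0, "yaw": 0.182, "gripper": 1},
    {"tx": 0, "ty": 0, "tz": 0, "yaw": 0.182, "gripper": 1},
    {"tx": 0, "ty": 0, "tz": 0, "yaw": 0.182, "gripper": 1},
    {"tx": 0, "ty": 0, "tz": 0, "yaw": 0.182, "gripper": 1},
    {"tx": 0, "ty": 0, "tz": 0, "yaw": 0.182, "gripper": 1},
    {"tx": 0, "ty": 0, "tz": 0, "yaw": 0.182, "gripper": 1},
    {"tx": 0, "ty": 0, "tz": 0, "yaw": 0.182, "gripper": 1},
    {"tx": 0, "ty": 0, "tz": 0, "yaw": 0.182, "gripper": 1},
    {"tx": 27, "ty": 45, "tz": 0, "yaw": 0, "gripper": 1},
    {"tx": 27, "ty": 45, "tz": 0, "yaw": 0, "gripper": 1},
    {"tx": 27, "ty": 45, "tz": 0, "yaw": 0, "gripper": 1},
    {"tx": 0, "ty": 0, "tz": 40, "yaw": 0, "gripper": 1},
    {"tx": 0, "ty": 0, "tz": 40, "yaw": 0, "gripper": 1},
    {"tx": 0, "ty": 0, "tz": 0, "yaw": 0, "gripper": 1}
  ]
}}

```text
clock: 5.7
position: [582.0, -345.9, 59.2]
orientation: [0.849, 0.528, -0.002, -0.004]
contact_force: [-0.8, 0.4, -0.5]
width: 85.3
grasp_force: 0.0
```

```bash
python3 -c "
from h import *
to(584,-347.5,5,-0.461)
im,K,T=snap('top'); im2,K2,T2=snap('scene')
a=up(im,300,160,400,240,4); print(pix(K,T,(584,-347.5,26)),pix(K2,T2,(584,-347.5,26)))
u,v=map(int,pix(K2,T2,(584,-347.5,26)))
b=up(im2,u-50,v-40,u+50,v+40,4); cv2.imwrite('pics/c2.png',np.hstack([a,b]))"
```

```text
clk 5.7 pos [ 582.  -345.9   59.2] phi -0.459 -> yaw 0.002 tx -0.5 ty 2.5 tz 54.2 j6~ -0.08 w 85.3 F [-0.8  0.4 -0.5] gf 0.0
(np.float64(350.42602048861687), np.float64(206.83660213223243)) (np.float64(204.5872296718561), np.float64(174.2736545107391))
```

View pics/c2.png

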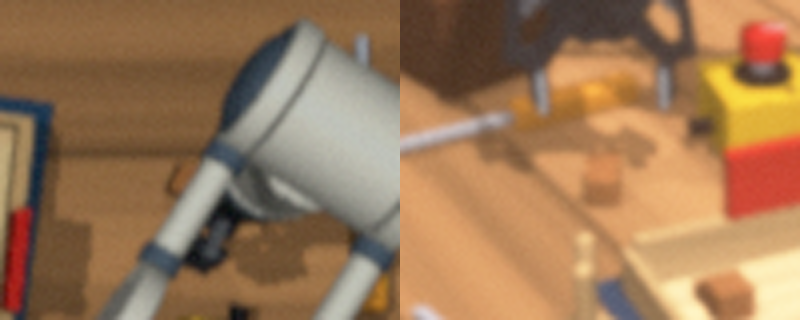

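The crop shows block C at (602,180), matching the prediction, with the fingers straddling it. Descending to grip.

Request:
{"name": "apply_moves", "arguments": {
  "newtons": 40,
  "series": [
    {"tx": 0, "ty": 2.5, "tz": 30, "yaw": 0, "gripper": 1},
    {"tx": 0, "ty": 0, "tz": 24, "yaw": 0, "gripper": 1},
    {"tx": 0, "ty": 0, "tz": 0, "yaw": 0, "gripper": -1},
    {"tx": 0, "ty": 0, "tz": 0, "yaw": 0, "gripper": -1},
    {"tx": 0, "ty": 0, "tz": 0, "yaw": 0, "gripper": -1},
    {"tx": 0, "ty": 0, "tz": 0, "yaw": 0, "gripper": -1},
    {"tx": 0, "ty": 0, "tz": 0, "yaw": 0, "gripper": -1},
    {"tx": 0, "ty": 0, "tz": 0, "yaw": 0, "gripper": -1}
  ]
}}

```text
clock: 6.8
position: [587.3, -349.2, 13.1]
orientation: [0.849, 0.528, 0.001, 0.002]
contact_force: [-0.2, 0.1, 6.6]
width: 26.8
grasp_force: 41.4
```

Request:
{"name": "apply_moves", "arguments": {
  "series": [
    {"tx": 0, "ty": 0, "tz": -30, "yaw": 0, "gripper": -1},
    {"tx": 0, "ty": 0, "tz": -50, "yaw": 0, "gripper": -1},
    {"tx": 0, "ty": 0, "tz": -50, "yaw": 0.18, "gripper": -1},
    {"tx": 0, "ty": 0, "tz": -10, "yaw": 0.18, "gripper": -1},
    {"tx": 0, "ty": 0, "tz": 0, "yaw": 0.18, "gripper": -1},
    {"tx": 0, "ty": 0, "tz": 0, "yaw": 0.18, "gripper": -1},
    {"tx": 0, "ty": 0, "tz": 0, "yaw": 0.18, "gripper": -1},
    {"tx": 0, "ty": 0, "tz": 0, "yaw": 0.18, "gripper": -1},
    {"tx": 0, "ty": 0, "tz": 0, "yaw": 0.18, "gripper": -1},
    {"tx": -17, "ty": -46, "tz": 0, "yaw": 0, "gripper": -1},
    {"tx": -17, "ty": -46, "tz": 0, "yaw": 0, "gripper": -1},
    {"tx": -17, "ty": -46, "tz": 0, "yaw": 0, "gripper": -1},
    {"tx": -17, "ty": -46, "tz": 0, "yaw": 0, "gripper": -1},
    {"tx": -17, "ty": -46, "tz": 0, "yaw": 0, "gripper": -1},
    {"tx": 0, "ty": 0, "tz": 0, "yaw": 0, "gripper": -1},
    {"tx": 0, "ty": 0, "tz": 0, "yaw": 0, "gripper": -1}
  ]
}}

```text
clock: 8.8
position: [536.3, -108.7, 150.9]
orientation: [0.997, -0.074, 0.0, 0.0]
contact_force: [-1.1, 0.2, -0.1]
width: 26.8
grasp_force: 40.7
```

```bash
python3 -c "
from h import *
to(534.9,-109.3,25,1.422)"
```

```text
clk 8.8 pos [ 536.3 -108.7  150.9] phi -1.719 -> yaw 0.001 tx -1.3 ty 0.8 tz 125.9 j6~ 1.52 w 26.8 F [-1.1  0.2 -0.1] gf 40.7
```

Request:
{"name": "apply_moves", "arguments": {
  "series": [
    {"tx": -1, "ty": 1, "tz": 45, "yaw": 0, "gripper": -1},
    {"tx": 0, "ty": 0, "tz": 45, "yaw": 0, "gripper": -1},
    {"tx": 0, "ty": 0, "tz": 25, "yaw": 0, "gripper": -1},
    {"tx": 0, "ty": 0, "tz": 9, "yaw": 0, "gripper": -1},
    {"tx": 0, "ty": 0, "tz": 0, "yaw": 0, "gripper": -1},
    {"tx": 0, "ty": 0, "tz": 0, "yaw": 0, "gripper": -1},
    {"tx": 0, "ty": 0, "tz": 0, "yaw": 0, "gripper": 0.2},
    {"tx": 0, "ty": 0, "tz": 0, "yaw": 0, "gripper": 0.2},
    {"tx": 0, "ty": 0, "tz": 0, "yaw": 0, "gripper": 0.2},
    {"tx": 0, "ty": 0, "tz": -50, "yaw": 0, "gripper": 0.2},
    {"tx": 0, "ty": 0, "tz": -50, "yaw": 0, "gripper": 0.2}
  ]
}}

```text
clock: 10.18
position: [534.4, -109.0, 126.9]
orientation: [0.997, -0.074, -0.001, -0.0]
contact_force: [0.9, 0.2, -0.2]
width: 51.6
grasp_force: 0.0
```

```bash
python3 -c "
from h import *
to(436,101,60,0)
im,K,T=snap('top'); im2,K2,T2=snap('scene')
a=up(im,180,185,280,285,4); u,v=map(int,pix(K2,T2,(530,0,26)))
b=up(im2,u-70,v-60,u+50,v+60,3.334)[:400]; cv2.imwrite('pics/c3.png',np.hstack([a,b]));print(u,v)
print([np.round(pix(K2,T2,p)) for p in((532,99,20),(436,101,26))])"
```

```text
clk 10.2 pos [ 534.4 -109.   126.9] phi -1.719 -> yaw 1.423 tx -210.0 ty 98.4 tz 66.9 j6~ 3.37 w 51.6 F [ 0.9  0.2 -0.2] gf 0.0
282 223
[array([306., 245.]), array([335., 232.])]
```

View pics/c3.png

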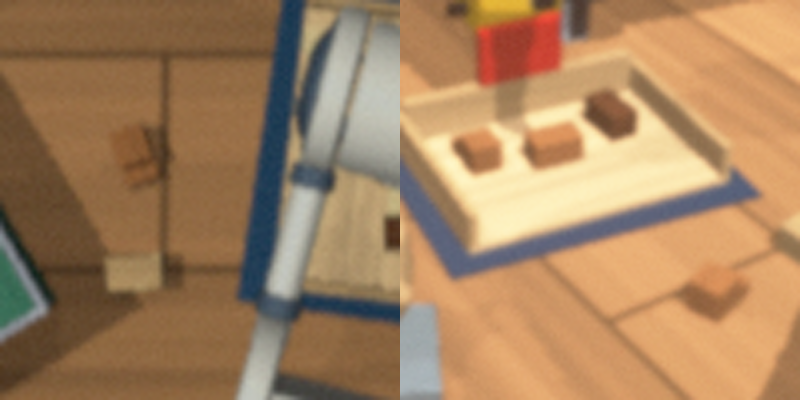

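The left crop shows the stepped A at (135,155) and pale B at (134,271), both unmoved. The right crop shows C in the tray between the other two. Next is B.

Request:
{"name": "apply_moves", "arguments": {
  "series": [
    {"tx": 0, "ty": 0, "tz": 0, "yaw": -0.177, "gripper": 1},
    {"tx": 0, "ty": 0, "tz": 0, "yaw": -0.177, "gripper": 1},
    {"tx": 0, "ty": 0, "tz": 0, "yaw": -0.177, "gripper": 1},
    {"tx": 0, "ty": 0, "tz": 0, "yaw": -0.177, "gripper": 1},
    {"tx": 0, "ty": 0, "tz": 0, "yaw": -0.177, "gripper": 1},
    {"tx": 0, "ty": 0, "tz": 0, "yaw": -0.177, "gripper": 1},
    {"tx": 0, "ty": 0, "tz": 0, "yaw": -0.177, "gripper": 1},
    {"tx": 0, "ty": 0, "tz": 0, "yaw": -0.177, "gripper": 1},
    {"tx": 0, "ty": 0, "tz": 0, "yaw": -0.177, "gripper": 1},
    {"tx": 0, "ty": 0, "tz": 0, "yaw": -0.177, "gripper": 1},
    {"tx": 43, "ty": -17.6, "tz": 0, "yaw": 0, "gripper": 1},
    {"tx": 43, "ty": -17.6, "tz": 0, "yaw": 0, "gripper": 1},
    {"tx": 43, "ty": -17.6, "tz": 0, "yaw": 0, "gripper": 1},
    {"tx": 43, "ty": -17.6, "tz": 0, "yaw": 0, "gripper": 1},
    {"tx": 43, "ty": -17.6, "tz": 0, "yaw": 0, "gripper": 1},
    {"tx": 0, "ty": 0, "tz": 40, "yaw": 0, "gripper": 1},
    {"tx": 0, "ty": 0, "tz": 0, "yaw": 0, "gripper": 1}
  ]
}}

```text
clock: 12.4
position: [433.7, 101.1, 83.1]
orientation: [0.688, 0.725, -0.003, -0.002]
contact_force: [0.2, 0.3, 1.0]
width: 85.1
grasp_force: 0.0
```

```bash
python3 -c "
from h import *
to(435.8,101,9,0.05)"
```

```text
clk 12.4 pos [433.7 101.1  83.1] phi 0.052 -> yaw 0.002 tx -0.2 ty 2.0 tz 74.1 j6~ 0.18 w 85.1 F [0.2 0.3 1. ] gf 0.0
```

Request:
{"name": "apply_moves", "arguments": {
  "newtons": 40,
  "series": [
    {"tx": 0, "ty": 2, "tz": 40, "yaw": 0, "gripper": 1},
    {"tx": 0, "ty": 0, "tz": 25, "yaw": 0, "gripper": 1},
    {"tx": 0, "ty": 0, "tz": 9, "yaw": 0, "gripper": 1},
    {"tx": 0, "ty": 0, "tz": 0, "yaw": 0, "gripper": -1},
    {"tx": 0, "ty": 0, "tz": 0, "yaw": 0, "gripper": -1},
    {"tx": 0, "ty": 0, "tz": 0, "yaw": 0, "gripper": -1},
    {"tx": 0, "ty": 0, "tz": 0, "yaw": 0, "gripper": -1},
    {"tx": 0, "ty": 0, "tz": 0, "yaw": 0, "gripper": -1},
    {"tx": 0, "ty": 0, "tz": 0, "yaw": 0, "gripper": -1}
  ]
}}

```text
clock: 13.52
position: [439.0, 101.2, 13.8]
orientation: [0.689, 0.725, 0.001, 0.001]
contact_force: [-0.1, -0.3, 5.6]
width: 26.9
grasp_force: 40.9
```

Request:
{"name": "apply_moves", "arguments": {
  "series": [
    {"tx": 0, "ty": 0, "tz": -30, "yaw": 0, "gripper": -1},
    {"tx": 0, "ty": 0, "tz": -50, "yaw": 0, "gripper": -1},
    {"tx": 0, "ty": 0, "tz": -30, "yaw": 0, "gripper": -1},
    {"tx": 0, "ty": 0, "tz": 0, "yaw": -0.171, "gripper": -1},
    {"tx": 0, "ty": 0, "tz": 0, "yaw": -0.171, "gripper": -1},
    {"tx": 0, "ty": 0, "tz": 0, "yaw": -0.171, "gripper": -1},
    {"tx": 0, "ty": 0, "tz": 0, "yaw": -0.171, "gripper": -1},
    {"tx": 0, "ty": 0, "tz": 0, "yaw": -0.171, "gripper": -1},
    {"tx": 0, "ty": 0, "tz": 0, "yaw": -0.171, "gripper": -1},
    {"tx": 0, "ty": 0, "tz": 0, "yaw": -0.171, "gripper": -1},
    {"tx": 0, "ty": 0, "tz": 0, "yaw": -0.171, "gripper": -1},
    {"tx": 0, "ty": 0, "tz": 0, "yaw": 0, "gripper": -1}
  ]
}}

```text
clock: 15.02
position: [437.9, 101.1, 122.2]
orientation: [0.077, 0.997, -0.0, -0.0]
contact_force: [-0.0, -0.0, -1.3]
width: 27.1
grasp_force: 40.2
```

```bash
python3 -c "
from h import *
to(512.6,-55.5,24,1.422)"
```

```text
clk 15.0 pos [437.9 101.1 122.2] phi 1.418 -> yaw -0.004 tx -97.1 ty -143.8 tz 98.2 j6~ -1.53 w 27.1 F [-0.  -0.  -1.3] gf 40.2
```

Request:
{"name": "apply_moves", "arguments": {
  "series": [
    {"tx": -24.3, "ty": -36, "tz": 0, "yaw": 0, "gripper": -1},
    {"tx": -24.3, "ty": -36, "tz": 0, "yaw": 0, "gripper": -1},
    {"tx": -24.3, "ty": -36, "tz": 0, "yaw": 0, "gripper": -1},
    {"tx": -24.3, "ty": -36, "tz": 0, "yaw": 0, "gripper": -1},
    {"tx": 0, "ty": 0, "tz": 45, "yaw": 0, "gripper": -1},
    {"tx": 0, "ty": 0, "tz": 35, "yaw": 0, "gripper": -1},
    {"tx": 0, "ty": 0, "tz": 17, "yaw": 0, "gripper": -1},
    {"tx": 0, "ty": 0, "tz": 0, "yaw": 0, "gripper": -1},
    {"tx": 0, "ty": 0, "tz": 0, "yaw": 0, "gripper": -1},
    {"tx": 0, "ty": 0, "tz": 0, "yaw": 0, "gripper": 0.1},
    {"tx": 0, "ty": 0, "tz": 0, "yaw": 0, "gripper": 0.1},
    {"tx": 0, "ty": 0, "tz": 0, "yaw": 0, "gripper": 0.1},
    {"tx": 0, "ty": 0, "tz": -50, "yaw": 0, "gripper": 0.1},
    {"tx": 0, "ty": 0, "tz": -50, "yaw": 0, "gripper": 0.1}
  ]
}}

```text
clock: 16.77
position: [511.8, -55.9, 125.9]
orientation: [0.076, 0.997, 0.0, -0.001]
contact_force: [0.4, 0.4, -0.1]
width: 47.3
grasp_force: 0.0
```

```bash
python3 -c "
from h import *
to(531.7,99,80,1.96)
im,K,T=snap('top'); im2,K2,T2=snap('scene')
a=up(im,180,185,280,285,4); u,v=map(int,pix(K2,T2,(530,0,26)))
b=up(im2,u-70,v-60,u+50,v+60,3.334)[:400]; cv2.imwrite('pics/c4.png',np.hstack([a,b]))"
```

```text
clk 16.8 pos [511.8 -55.9 125.9] phi 1.419 -> yaw -0.541 tx -77.1 ty 135.7 tz 45.9 j6~ -1.78 w 47.3 F [ 0.4  0.4 -0.1] gf 0.0
```

View pics/c4.png

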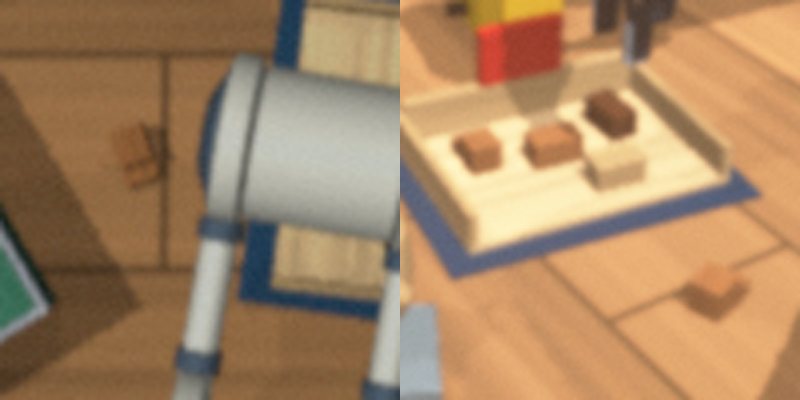

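The pale B is now in the tray, at crop (615,165). A is unmoved at (135,155) and is next.

Request:
{"name": "apply_moves", "arguments": {
  "newtons": 40,
  "series": [
    {"tx": 0, "ty": 0, "tz": 0, "yaw": -0.18, "gripper": 1},
    {"tx": 0, "ty": 0, "tz": 0, "yaw": -0.18, "gripper": 1},
    {"tx": 0, "ty": 0, "tz": 0, "yaw": -0.18, "gripper": 1},
    {"tx": -26.5, "ty": 45, "tz": 0, "yaw": 0, "gripper": 1},
    {"tx": -26.5, "ty": 45, "tz": 0, "yaw": 0, "gripper": 1},
    {"tx": -26.5, "ty": 45, "tz": 0, "yaw": 0, "gripper": 1},
    {"tx": 0, "ty": 0, "tz": 40, "yaw": 0, "gripper": 1},
    {"tx": 0, "ty": 0, "tz": 0, "yaw": 0, "gripper": 1},
    {"tx": 0, "ty": 0, "tz": 40, "yaw": 0, "gripper": 1},
    {"tx": 0, "ty": 0, "tz": 25, "yaw": 0, "gripper": 1},
    {"tx": 0, "ty": 0, "tz": 12, "yaw": 0, "gripper": 1},
    {"tx": 0, "ty": 0, "tz": 0, "yaw": 0, "gripper": -1},
    {"tx": 0, "ty": 0, "tz": 0, "yaw": 0, "gripper": -1},
    {"tx": 0, "ty": 0, "tz": 0, "yaw": 0, "gripper": -1},
    {"tx": 0, "ty": 0, "tz": 0, "yaw": 0, "gripper": -1},
    {"tx": 0, "ty": 0, "tz": 0, "yaw": 0, "gripper": -1},
    {"tx": 0, "ty": 0, "tz": 0, "yaw": 0, "gripper": -1}
  ]
}}

```text
clock: 19.0
position: [535.9, 99.2, 10.0]
orientation: [-0.193, 0.981, -0.0, 0.001]
contact_force: [-0.1, -0.5, 5.6]
width: 26.8
grasp_force: 41.3
```

```bash
python3 -c "
from h import *
to(576.9,-65,24,1.422)"
```

```text
clk 19.0 pos [535.9  99.2  10. ] phi 1.959 -> yaw 0.537 tx -64.9 ty -156.3 tz -14.0 j6~ -1.53 w 26.8 F [-0.1 -0.5  5.6] gf 41.3
```

Request:
{"name": "apply_moves", "arguments": {
  "series": [
    {"tx": 0, "ty": 0, "tz": -30, "yaw": 0, "gripper": -1},
    {"tx": 0, "ty": 0, "tz": -50, "yaw": 0, "gripper": -1},
    {"tx": 0, "ty": 0, "tz": -30, "yaw": 0.18, "gripper": -1},
    {"tx": 0, "ty": 0, "tz": 0, "yaw": 0.18, "gripper": -1},
    {"tx": 0, "ty": 0, "tz": 0, "yaw": 0.18, "gripper": -1},
    {"tx": -16.2, "ty": -39, "tz": 0, "yaw": 0, "gripper": -1},
    {"tx": -16.2, "ty": -39, "tz": 0, "yaw": 0, "gripper": -1},
    {"tx": -16.2, "ty": -39, "tz": 0, "yaw": 0, "gripper": -1},
    {"tx": -16.2, "ty": -39, "tz": 0, "yaw": 0, "gripper": -1},
    {"tx": 0, "ty": 0, "tz": 45, "yaw": 0, "gripper": -1},
    {"tx": 0, "ty": 0, "tz": 35, "yaw": 0, "gripper": -1},
    {"tx": 0, "ty": 0, "tz": 17, "yaw": 0, "gripper": -1},
    {"tx": 0, "ty": 0, "tz": 0, "yaw": 0, "gripper": -1},
    {"tx": 0, "ty": 0, "tz": 0, "yaw": 0, "gripper": -1}
  ]
}}

```text
clock: 20.75
position: [576.0, -64.8, 22.5]
orientation: [0.076, 0.997, -0.0, 0.001]
contact_force: [-0.4, -0.1, -0.1]
width: 26.9
grasp_force: 42.0
```

Request:
{"name": "apply_moves", "arguments": {
  "series": [
    {"tx": 0, "ty": 0, "tz": 0, "yaw": 0, "gripper": 0.1},
    {"tx": 0, "ty": 0, "tz": 0, "yaw": 0, "gripper": 0.1},
    {"tx": 0, "ty": 0, "tz": 0, "yaw": 0, "gripper": 0.1},
    {"tx": 0, "ty": 0, "tz": -50, "yaw": 0, "gripper": 0.1},
    {"tx": 0, "ty": 0, "tz": -50, "yaw": 0, "gripper": 0.1},
    {"tx": 0, "ty": 0, "tz": -50, "yaw": 0, "gripper": 0.1},
    {"tx": 15, "ty": -55, "tz": 0, "yaw": 0, "gripper": 1},
    {"tx": 15, "ty": -55, "tz": 0, "yaw": 0, "gripper": 1},
    {"tx": 15, "ty": -55, "tz": 0, "yaw": 0, "gripper": 1},
    {"tx": 15, "ty": -55, "tz": 0, "yaw": 0, "gripper": 1},
    {"tx": 15, "ty": -55, "tz": 0, "yaw": 0, "gripper": 1},
    {"tx": 15, "ty": -55, "tz": 0, "yaw": 0, "gripper": 1}
  ]
}}

```text
clock: 22.25
position: [435.5, -379.1, 171.6]
orientation: [0.076, 0.997, -0.0, 0.0]
contact_force: [1.5, -1.2, -0.1]
width: 85.5
grasp_force: 0.0
```

```bash
cat > t.py <<'E'
from h import *
def tab(f=None):
    im,K,T=snap("top"); S=3
    big=cv2.resize(im,None,fx=S,fy=S,interpolation=cv2.INTER_CUBIC); K3=K.copy(); K3[:2]*=S; K3[0,2]+=1; K3[1,2]+=1
    h,s,v=cv2.split(cv2.cvtColor(big,cv2.COLOR_BGR2HSV))
    red=((h<6)|(h>174))&(s>180)&(v>90)
    for c in biggest(red,3):
        if cv2.contourArea(c)<150: continue
        (x,y),wh,a=rectz(K3,T,c,100); print("red@100",np.round([x,y,*wh,a],1))
    return im,K,T
if __name__=="__main__":
    im,K,T=tab(); im2,_,_=snap("scene")
    cv2.imwrite("pics/c5.png",np.hstack([im[:,40:440],im2[60:,100:500].copy() if 0 else cv2.resize(im2,(400,384))]))
    to(523.6,-185.6,80,1.422)
E
python3 t.py
```

```text
red@100 [ 523.4 -184.7   15.1   77.1   82.6]
red@100 [ 420.4 -346.6   14.4   19.8   69.9]
clk 22.4 pos [ 433.6 -381.9  171. ] phi 1.413 -> yaw -0.009 tx -59.9 ty 207.5 tz 91.0 j6~ -1.76 w 85.3 F [-0.2  0.8  0.1] gf 0.0
```

View pics/c5.png

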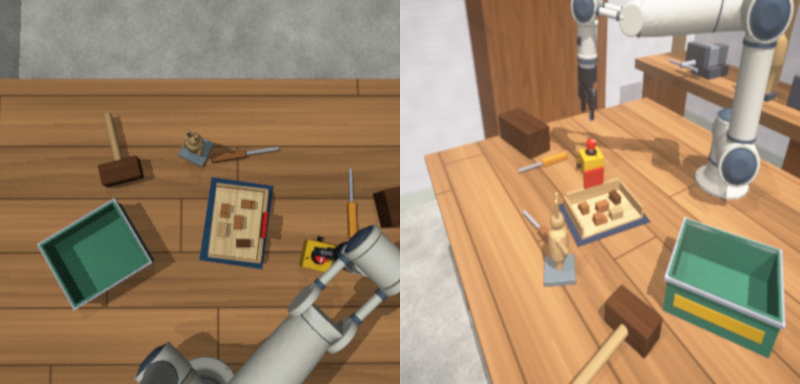

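All five offcuts, two already there and three added, sit in the tray around crop (237,223). I see no other offcuts. Next I grip the tab, centred near (523,-186).

Request:
{"name": "apply_moves", "arguments": {
  "newtons": 100,
  "series": [
    {"tx": -16, "ty": 52, "tz": 0, "yaw": -0.027, "gripper": 1},
    {"tx": -16, "ty": 52, "tz": 0, "yaw": 0, "gripper": 1},
    {"tx": -16, "ty": 51, "tz": 0, "yaw": 0, "gripper": 1},
    {"tx": -15, "ty": 51, "tz": 0, "yaw": 0, "gripper": 1},
    {"tx": 0, "ty": 0, "tz": 0, "yaw": 0, "gripper": 1},
    {"tx": 0, "ty": 0, "tz": 0, "yaw": 0, "gripper": 1}
  ]
}}

```text
clock: 23.1
position: [526.0, -181.2, 171.4]
orientation: [0.062, 0.998, -0.0, -0.0]
contact_force: [-0.7, -0.3, -0.8]
width: 85.4
grasp_force: 0.0
```

```bash
python3 -c "
from h import *
to(523.2,-186,64,1.44)"
```

```text
clk 23.1 pos [ 526.  -181.2  171.4] phi 1.447 -> yaw 0.007 tx 2.1 ty -5.1 tz 107.4 j6~ -1.78 w 85.4 F [-0.7 -0.3 -0.8] gf 0.0
```

Request:
{"name": "apply_moves", "arguments": {
  "newtons": 100,
  "series": [
    {"tx": 2, "ty": -5, "tz": 40, "yaw": 0.007, "gripper": 1},
    {"tx": 0, "ty": 0, "tz": 40, "yaw": 0, "gripper": 1},
    {"tx": 0, "ty": 0, "tz": 20, "yaw": 0, "gripper": 1},
    {"tx": 0, "ty": 0, "tz": 7, "yaw": 0, "gripper": 1},
    {"tx": 0, "ty": 0, "tz": 0, "yaw": 0, "gripper": 1},
    {"tx": 0, "ty": 0, "tz": 0, "yaw": 0, "gripper": -1},
    {"tx": 0, "ty": 0, "tz": 0, "yaw": 0, "gripper": -1},
    {"tx": 0, "ty": 0, "tz": 0, "yaw": 0, "gripper": -1},
    {"tx": 0, "ty": 0, "tz": 0, "yaw": 0, "gripper": -1},
    {"tx": 0, "ty": 0, "tz": 0, "yaw": 0, "gripper": -1},
    {"tx": 0, "ty": 0, "tz": 0, "yaw": 0, "gripper": -1},
    {"tx": 0, "ty": 0, "tz": 0, "yaw": 0, "gripper": -1}
  ]
}}

```text
clock: 24.6
position: [523.5, -186.5, 64.8]
orientation: [0.066, 0.998, -0.0, 0.0]
contact_force: [-1.2, -1.0, 4.1]
width: 11.1
grasp_force: 98.2
```

Request:
{"name": "apply_moves", "arguments": {
  "series": [
    {"tx": 0, "ty": 0, "tz": -5, "yaw": 0, "gripper": -1},
    {"tx": 0, "ty": 0, "tz": -10, "yaw": 0, "gripper": -1},
    {"tx": 0, "ty": 0, "tz": -10, "yaw": 0, "gripper": -1},
    {"tx": 0, "ty": 0, "tz": 0, "yaw": 0, "gripper": -1},
    {"tx": 0, "ty": 0, "tz": 0, "yaw": 0, "gripper": -1}
  ]
}}

```text
clock: 25.22
position: [523.3, -186.3, 89.3]
orientation: [0.066, 0.998, 0.0, -0.0]
contact_force: [-0.7, 0.8, -4.3]
width: 10.8
grasp_force: 97.4
```

```bash
python3 -c "
from h import *
to(500.4,229.6,64,2.122)
im2,K2,T2=snap('scene')
cv2.imwrite('pics/c6.png',up(im2,170,100,370,260,3.5))"
```

```text
clk 25.2 pos [ 523.3 -186.3   89.3] phi 1.439 -> yaw -0.683 tx -198.3 ty 366.3 tz 25.3 j6~ -1.69 w 10.8 F [-0.7  0.8 -4.3] gf 97.4
```

View pics/c6.png

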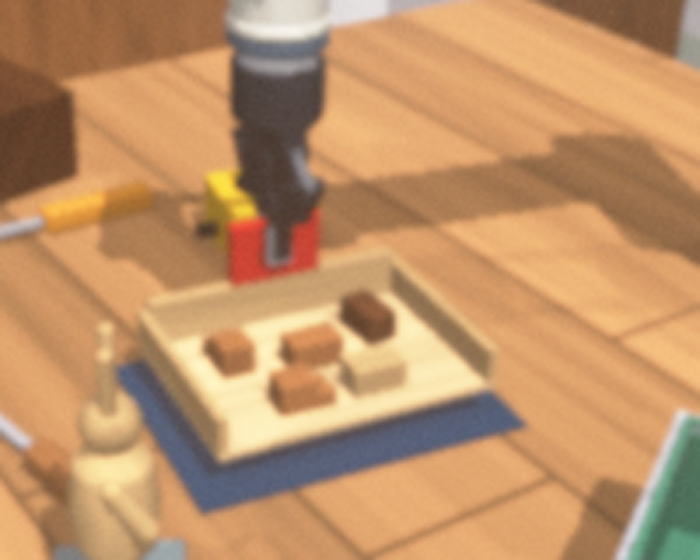

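The tray is lifted level, with all five offcuts inside and about 4 N of load. Carrying it to the bin.

Request:
{"name": "apply_moves", "arguments": {
  "series": [
    {"tx": 0, "ty": 0, "tz": -10, "yaw": 0, "gripper": -1},
    {"tx": 0, "ty": 0, "tz": -20, "yaw": 0, "gripper": -1},
    {"tx": 0, "ty": 0, "tz": -25, "yaw": 0, "gripper": -1},
    {"tx": 0, "ty": 0, "tz": -25, "yaw": 0, "gripper": -1},
    {"tx": 1.5, "ty": 8, "tz": -15, "yaw": 0, "gripper": -1},
    {"tx": 3, "ty": 16, "tz": -8, "yaw": 0, "gripper": -1},
    {"tx": 4.5, "ty": 24, "tz": 0, "yaw": 0, "gripper": -1},
    {"tx": 6, "ty": 31.3, "tz": 0, "yaw": 0, "gripper": -1},
    {"tx": 6, "ty": 31.3, "tz": 0, "yaw": 0, "gripper": -1},
    {"tx": 6, "ty": 31.3, "tz": 0, "yaw": 0, "gripper": -1},
    {"tx": 6, "ty": 31.3, "tz": 0, "yaw": 0, "gripper": -1},
    {"tx": 6, "ty": 31.3, "tz": 0, "yaw": 0, "gripper": -1},
    {"tx": 6, "ty": 31.3, "tz": 0, "yaw": 0, "gripper": -1},
    {"tx": 6, "ty": 31.3, "tz": 0, "yaw": 0, "gripper": -1},
    {"tx": 6, "ty": 31.3, "tz": 0, "yaw": 0, "gripper": -1},
    {"tx": 6, "ty": 31.3, "tz": 0, "yaw": 0, "gripper": -1},
    {"tx": 6, "ty": 31.3, "tz": 0, "yaw": 0, "gripper": -1},
    {"tx": 4.5, "ty": 24, "tz": 0, "yaw": 0, "gripper": -1},
    {"tx": 3, "ty": 16, "tz": 0, "yaw": 0, "gripper": -1},
    {"tx": 1.5, "ty": 8, "tz": 0, "yaw": 0, "gripper": -1}
  ]
}}

```text
clock: 27.78
position: [499.1, 230.4, 192.0]
orientation: [0.065, 0.998, -0.0, -0.001]
contact_force: [1.1, -0.7, -3.6]
width: 11.3
grasp_force: 97.7
```

Request:
{"name": "apply_moves", "arguments": {
  "series": [
    {"tx": 0, "ty": 0, "tz": 0, "yaw": -0.05, "gripper": -1},
    {"tx": 0, "ty": 0, "tz": 0, "yaw": -0.1, "gripper": -1},
    {"tx": 0, "ty": 0, "tz": 0, "yaw": -0.1, "gripper": -1},
    {"tx": 0, "ty": 0, "tz": 0, "yaw": -0.1, "gripper": -1},
    {"tx": 0, "ty": 0, "tz": 0, "yaw": -0.1, "gripper": -1},
    {"tx": 0, "ty": 0, "tz": 0, "yaw": -0.1, "gripper": -1},
    {"tx": 0, "ty": 0, "tz": 0, "yaw": -0.08, "gripper": -1},
    {"tx": 0, "ty": 0, "tz": 0, "yaw": -0.053, "gripper": -1},
    {"tx": 0, "ty": 0, "tz": 0, "yaw": 0, "gripper": -1},
    {"tx": 0, "ty": 0, "tz": 0, "yaw": 0, "gripper": -1}
  ]
}}

```text
clock: 29.02
position: [499.8, 229.2, 192.4]
orientation: [-0.271, 0.962, -0.0, 0.0]
contact_force: [-0.8, 0.1, -3.8]
width: 10.6
grasp_force: 97.6
```

```bash
python3 -c "
from h import *
to(500.4,229.6,164,2.122)
im2,K2,T2=snap('scene');im,K,T=snap('top')
cv2.imwrite('pics/c7.png',np.hstack([up(im2,300,150,500,350,2)[:400],up(im,70,180,270,380,2)]))"
```

```text
clk 29.0 pos [499.8 229.2 192.4] phi 2.121 -> yaw -0.001 tx -0.7 ty 0.1 tz 28.4 j6~ -1.69 w 10.6 F [-0.8  0.1 -3.8] gf 97.6
```

View pics/c7.png

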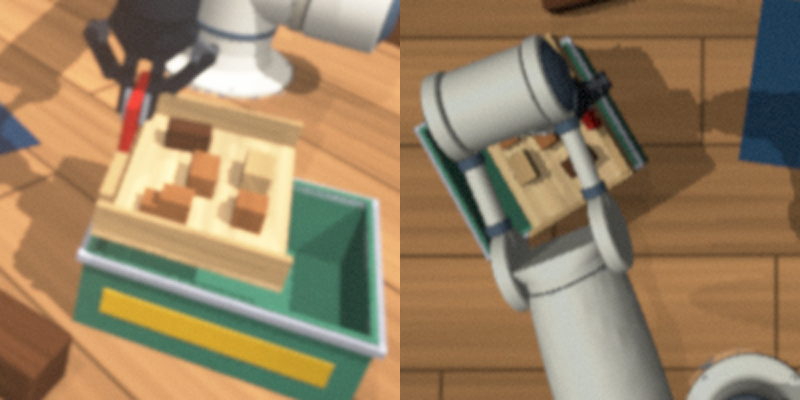

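The scene crop shows all five offcuts in the tray, squarely over the bin with the mouth towards +bin-y. Lowering it onto the side rims.

Request:
{"name": "apply_moves", "arguments": {
  "series": [
    {"tx": 0, "ty": 0, "tz": 8, "yaw": 0, "gripper": -1},
    {"tx": 0, "ty": 0, "tz": 10, "yaw": 0, "gripper": -1},
    {"tx": 0, "ty": 0, "tz": 8, "yaw": 0, "gripper": -1},
    {"tx": 0, "ty": 0, "tz": 2, "yaw": 0, "gripper": -1},
    {"tx": 0, "ty": 0, "tz": 2, "yaw": 0, "gripper": -1},
    {"tx": 0, "ty": 0, "tz": 1, "yaw": 0, "gripper": -1},
    {"tx": 0, "ty": 0, "tz": 0, "yaw": 0, "gripper": -1},
    {"tx": 0, "ty": 0, "tz": 0, "yaw": 0, "gripper": -1}
  ]
}}

```text
clock: 30.12
position: [500.0, 229.4, 161.9]
orientation: [-0.272, 0.962, -0.0, 0.0]
contact_force: [0.2, -0.8, -1.5]
width: 10.6
grasp_force: 98.0
```

Request:
{"name": "apply_moves", "arguments": {
  "series": [
    {"tx": 0, "ty": 0, "tz": 0.5, "yaw": 0, "gripper": -1},
    {"tx": 0, "ty": 0, "tz": 0, "yaw": 0, "gripper": 0},
    {"tx": 0, "ty": 0, "tz": 0, "yaw": 0, "gripper": 1},
    {"tx": 0, "ty": 0, "tz": 0, "yaw": 0, "gripper": 1},
    {"tx": 0, "ty": 0, "tz": 0, "yaw": 0, "gripper": 1},
    {"tx": 0, "ty": 0, "tz": 0, "yaw": 0, "gripper": 1},
    {"tx": 0, "ty": 0, "tz": -30, "yaw": 0, "gripper": 1},
    {"tx": 0, "ty": 0, "tz": -40, "yaw": 0, "gripper": 1},
    {"tx": 0, "ty": 0, "tz": 0, "yaw": 0.175, "gripper": 1},
    {"tx": 0, "ty": 0, "tz": 0, "yaw": 0.175, "gripper": 1},
    {"tx": 0, "ty": 0, "tz": 0, "yaw": 0.175, "gripper": 1},
    {"tx": 0, "ty": 0, "tz": 0, "yaw": 0.175, "gripper": 1},
    {"tx": 0, "ty": 0, "tz": 0, "yaw": 0.175, "gripper": 1},
    {"tx": 0, "ty": 0, "tz": 0, "yaw": 0.175, "gripper": 1},
    {"tx": 0, "ty": 0, "tz": 0, "yaw": 0.175, "gripper": 1},
    {"tx": 0, "ty": 0, "tz": 0, "yaw": 0.175, "gripper": 1},
    {"tx": 0, "ty": 0, "tz": 0, "yaw": 0.171, "gripper": 1},
    {"tx": 0, "ty": 0, "tz": 0, "yaw": 0, "gripper": 1}
  ]
}}

```text
clock: 32.38
position: [499.8, 229.4, 230.9]
orientation: [0.487, 0.873, -0.0, -0.0]
contact_force: [0.4, -0.5, 0.2]
width: 85.2
grasp_force: 0.0
```

```bash
python3 -c "
from t import *
im,K,T=tab()
S=3;big=cv2.resize(im,None,fx=S,fy=S,interpolation=cv2.INTER_CUBIC)
im2,K2,T2=snap('scene')
h,s,v=cv2.split(cv2.cvtColor(cv2.resize(im2,None,fx=S,fy=S,interpolation=cv2.INTER_CUBIC),cv2.COLOR_BGR2HSV))
red=((h<6)|(h>174))&(s>180)&(v>90)
for c in biggest(red,3):
    r=c.reshape(-1,2)/S-1/3; print(len(c),r.min(0).round(1),r.max(0).round(1))
d=np.array([.852,.524]);
print('pred tab top corners scene',[np.round(pix(K2,T2,(499.8+s*40*d[0],229.2+s*40*d[1],200)),1) for s in(-1,1)])
to(499.8,229.2,150,0.551)
cv2.imwrite('pics/c8.png',np.hstack([up(im2,310,150,440,270,3)[:360],up(im,150,170,270,290,3)]))"
```

```text
red@100 [ 426.9 -358.5   37.9   38.9   34.5]
red@100 [490.4 246.6  57.2  14.8  31.9]
222 [358.  201.7] [371.  236.3]
86 [239.3 140.3] [249. 148.]
pred tab top corners scene [array([370.3, 196.5]), array([362.3, 215.6])]
clk 32.5 pos [499.8 229.4 230.9] phi 0.555 -> yaw 0.004 tx -0.2 ty -0.1 tz 80.9 j6~ -0.12 w 85.6 F [ 0.8 -0.3  0.7] gf 0.0
```

View pics/c8.png

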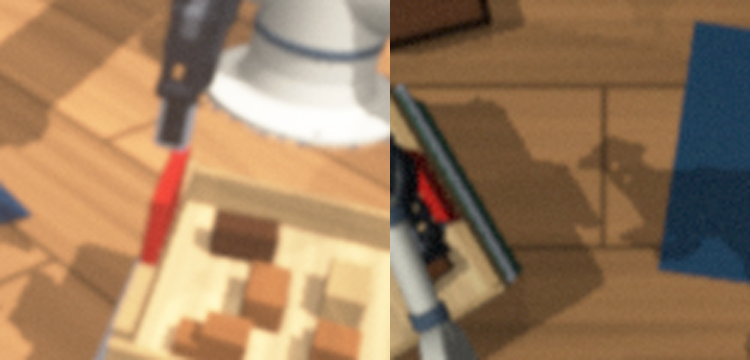

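```bash
python3 -c "
from t import *
im,K,T=snap('top'); S=4
big=cv2.resize(im,None,fx=S,fy=S,interpolation=cv2.INTER_CUBIC)
h,s,v=cv2.split(cv2.cvtColor(big,cv2.COLOR_BGR2HSV)); red=((h<8)|(h>172))&(s>150)&(v>70); red[:,300*S:]=0
c=biggest(red)[0].reshape(-1,2)/S-.375
P=np.array([onz(K,T,u,w,200)[:2] for u,w in c])-[499.8,229.2]
d=np.array([.852,.524]);n=np.array([-.524,.852])
print('along bin x',(P@d).min(),(P@d).max(),'n',(P@n).min(),(P@n).max())
c=sorted(cv2.findContours((((cv2.split(cv2.cvtColor(cv2.resize(im,None,fx=S,fy=S,interpolation=cv2.INTER_CUBIC),cv2.COLOR_BGR2HSV))[0]<8))&red).astype(np.uint8),0,1)[0],key=len)
"
```

```text
along bin x -40.84627211376872 15.805845357628025 n -8.200642096116399 8.264295882340214
```

The tab end measures -40.8 mm from the tool axis (40 expected), so the tool is centred on it. Lowering in small steps.

Request:
{"name": "apply_moves", "arguments": {
  "newtons": 20,
  "series": [
    {"tx": 0, "ty": -0.3, "tz": 30, "yaw": 0.004, "gripper": 1},
    {"tx": 0, "ty": 0, "tz": 10, "yaw": 0, "gripper": 1},
    {"tx": 0, "ty": 0, "tz": 4, "yaw": 0, "gripper": 1},
    {"tx": 0, "ty": 0, "tz": 4, "yaw": 0, "gripper": 1},
    {"tx": 0, "ty": 0, "tz": 4, "yaw": 0, "gripper": 1},
    {"tx": 0, "ty": 0, "tz": 0, "yaw": 0, "gripper": 1},
    {"tx": 0, "ty": 0, "tz": 0, "yaw": 0, "gripper": 1}
  ]
}}

```text
clock: 33.4
position: [499.7, 229.3, 179.3]
orientation: [0.49, 0.872, 0.0, 0.0]
contact_force: [0.1, 0.2, -0.2]
width: 85.4
grasp_force: 0.0
```

Request:
{"name": "apply_moves", "arguments": {
  "newtons": 22,
  "series": [
    {"tx": 0, "ty": 0, "tz": 8, "yaw": 0, "gripper": 1},
    {"tx": 0, "ty": 0, "tz": 8, "yaw": 0, "gripper": 1},
    {"tx": 0, "ty": 0, "tz": 8, "yaw": 0, "gripper": 1},
    {"tx": 0, "ty": 0, "tz": 6, "yaw": 0, "gripper": 1},
    {"tx": 0, "ty": 0, "tz": 0, "yaw": 0, "gripper": 1},
    {"tx": 0, "ty": 0, "tz": 0, "yaw": 0, "gripper": -1},
    {"tx": 0, "ty": 0, "tz": 0, "yaw": 0, "gripper": -1},
    {"tx": 0, "ty": 0, "tz": 0, "yaw": 0, "gripper": -1},
    {"tx": 0, "ty": 0, "tz": 0, "yaw": 0, "gripper": -1}
  ]
}}

```text
clock: 34.52
position: [499.8, 229.3, 149.1]
orientation: [0.49, 0.872, 0.0, 0.0]
contact_force: [2.2, -0.4, -1.1]
width: 79.5
grasp_force: 29.5
```

Request:
{"name": "apply_moves", "arguments": {
  "series": [
    {"tx": 4.1, "ty": 0, "tz": -6.9, "yaw": 0, "gripper": -1},
    {"tx": 4.1, "ty": 0, "tz": -6.9, "yaw": 0, "gripper": -1},
    {"tx": 4.1, "ty": 0, "tz": -6.9, "yaw": 0, "gripper": -1},
    {"tx": 4.1, "ty": 0, "tz": -6.7, "yaw": 0, "gripper": -1},
    {"tx": 5.2, "ty": 0, "tz": -6, "yaw": 0, "gripper": -1},
    {"tx": 5.2, "ty": 0, "tz": -6, "yaw": 0, "gripper": -1},
    {"tx": 0, "ty": 0, "tz": 0, "yaw": 0, "gripper": -1}
  ]
}}

```text
clock: 35.4
position: [485.6, 252.7, 189.1]
orientation: [0.49, 0.872, 0.0, 0.0]
contact_force: [-0.4, -0.3, -5.1]
width: 79.8
grasp_force: 29.3
```

```bash
python3 -c "
from h import *
to(499.8,229.2,150,0.551)
im2,K2,T2=snap('scene')
cv2.imwrite('pics/c9.png',up(im2,300,110,500,310,3))"
```

```text
clk 35.4 pos [485.6 252.7 189.1] phi 0.548 -> yaw -0.003 tx -27.4 ty -0.2 tz 39.1 j6~ -0.12 w 79.8 F [-0.4 -0.3 -5.1] gf 29.3
```

View pics/c9.png

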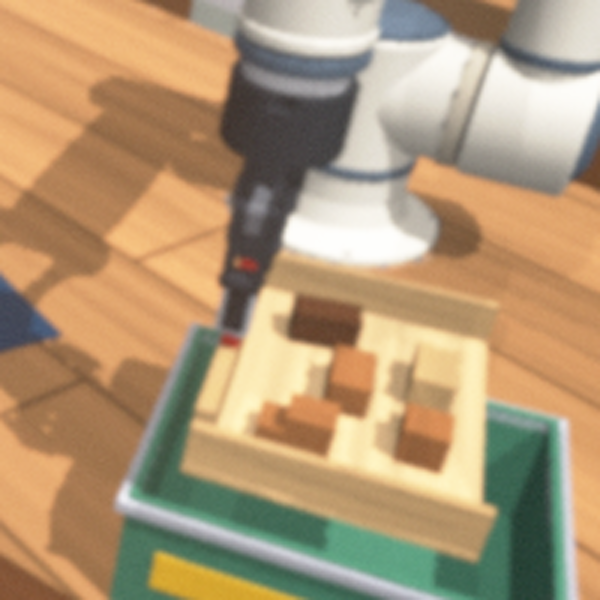

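The picture shows the tray lifted off the rims almost level. The 5 N load means pad friction is holding it, so I'll lower it a little and ease the grip so it can pivot.

Request:
{"name": "apply_moves", "arguments": {
  "newtons": 20,
  "series": [
    {"tx": -6, "ty": 0, "tz": 8, "yaw": 0, "gripper": -1},
    {"tx": -6, "ty": 0, "tz": 8, "yaw": 0, "gripper": -1},
    {"tx": -3, "ty": 0, "tz": 5, "yaw": 0, "gripper": -1},
    {"tx": 0, "ty": 0, "tz": 0, "yaw": 0, "gripper": 0.8},
    {"tx": 0, "ty": 0, "tz": 0, "yaw": 0, "gripper": 0.8}
  ]
}}

```text
clock: 36.08
position: [493.5, 239.4, 167.5]
orientation: [0.49, 0.872, 0.0, -0.0]
contact_force: [0.7, 0.5, -3.6]
width: 79.8
grasp_force: 29.2
```

```bash
cat > v.py <<'E'
from h import *
import sys
# tray tilt from the scene view: far side-wall etc. not needed; print red tab extents
S=3; im2,K2,T2=snap('scene')
h,s,v=cv2.split(cv2.cvtColor(cv2.resize(im2,None,fx=S,fy=S,interpolation=cv2.INTER_CUBIC),cv2.COLOR_BGR2HSV))
to(499.8,229.2,149,0.551)
if len(sys.argv)>1: cv2.imwrite('pics/'+sys.argv[1],up(im2,300,110,500,310,3))
E
python3 v.py
```

```text
clk 36.1 pos [493.5 239.5 167.7] phi 0.547 -> yaw -0.004 tx -12.0 ty -0.0 tz 18.7 j6~ -0.12 w 79.7 F [ 0.6  0.7 -3.9] gf 29.2
```

Request:
{"name": "apply_moves", "arguments": {
  "series": [
    {"tx": 0, "ty": 0, "tz": 0, "yaw": 0, "gripper": 0.85},
    {"tx": 0, "ty": 0, "tz": 0, "yaw": 0, "gripper": 0.85}
  ]
}}

```text
clock: 36.38
position: [493.4, 239.5, 167.6]
orientation: [0.49, 0.872, 0.0, 0.0]
contact_force: [-0.3, 0.4, -3.9]
width: 79.5
grasp_force: 29.2
```

Request:
{"name": "apply_moves", "arguments": {
  "series": [
    {"tx": 0, "ty": 0, "tz": 0, "yaw": 0, "gripper": 0.862},
    {"tx": 0, "ty": 0, "tz": 0, "yaw": 0, "gripper": 0.862}
  ]
}}

```text
clock: 36.62
position: [493.4, 239.4, 167.3]
orientation: [0.49, 0.872, 0.0, 0.0]
contact_force: [-0.5, 0.9, -4.6]
width: 79.6
grasp_force: 29.2
```

The grip force doesn't fade with the commanded opening. I'll set the tray down and regrip right at the tab's top edge, where a small contact patch holds less turning moment.

Request:
{"name": "apply_moves", "arguments": {
  "newtons": 20,
  "series": [
    {"tx": -6, "ty": 0, "tz": 8, "yaw": 0, "gripper": -1},
    {"tx": -6, "ty": 0, "tz": 8, "yaw": 0, "gripper": -1},
    {"tx": 0, "ty": 0, "tz": 2.5, "yaw": 0, "gripper": -1},
    {"tx": 0, "ty": 0, "tz": 0, "yaw": 0, "gripper": -1},
    {"tx": 0, "ty": 0, "tz": 0, "yaw": 0, "gripper": 1},
    {"tx": 0, "ty": 0, "tz": 0, "yaw": 0, "gripper": 1},
    {"tx": 0, "ty": 0, "tz": 0, "yaw": 0, "gripper": 1},
    {"tx": 0, "ty": 0, "tz": -14, "yaw": 0, "gripper": 1},
    {"tx": 0, "ty": 0, "tz": -14, "yaw": 0, "gripper": 1},
    {"tx": 0, "ty": 0, "tz": 0, "yaw": 0, "gripper": 1},
    {"tx": 0, "ty": 0, "tz": 0, "yaw": 0, "gripper": -1},
    {"tx": 0, "ty": 0, "tz": 0, "yaw": 0, "gripper": -1},
    {"tx": 0, "ty": 0, "tz": 0, "yaw": 0, "gripper": -1}
  ]
}}

```text
clock: 38.25
position: [500.0, 229.2, 178.4]
orientation: [0.49, 0.872, 0.001, 0.001]
contact_force: [-1.2, 0.0, 6.7]
width: 79.2
grasp_force: 22.8
```

Request:
{"name": "apply_moves", "arguments": {
  "series": [
    {"tx": 4.7, "ty": 0, "tz": -6.8, "yaw": 0, "gripper": -1},
    {"tx": 4.7, "ty": 0, "tz": -6.8, "yaw": 0, "gripper": -1},
    {"tx": 4.8, "ty": 0, "tz": -6.8, "yaw": 0, "gripper": -1},
    {"tx": 0, "ty": 0, "tz": 0, "yaw": 0, "gripper": -1},
    {"tx": 0, "ty": 0, "tz": 0, "yaw": 0, "gripper": -1}
  ]
}}

```text
clock: 38.88
position: [492.2, 241.3, 196.8]
orientation: [0.49, 0.872, -0.0, -0.0]
contact_force: [-0.9, -0.1, -4.2]
width: 78.8
grasp_force: 25.8
```

```bash
python3 v.py c10.png
```

```text
clk 38.9 pos [492.2 241.2 196.7] phi 0.547 -> yaw -0.004 tx -14.3 ty 0.2 tz 47.7 j6~ -0.12 w 79.1 F [ 0.3  0.  -3.5] gf 25.8
```

View pics/c10.png

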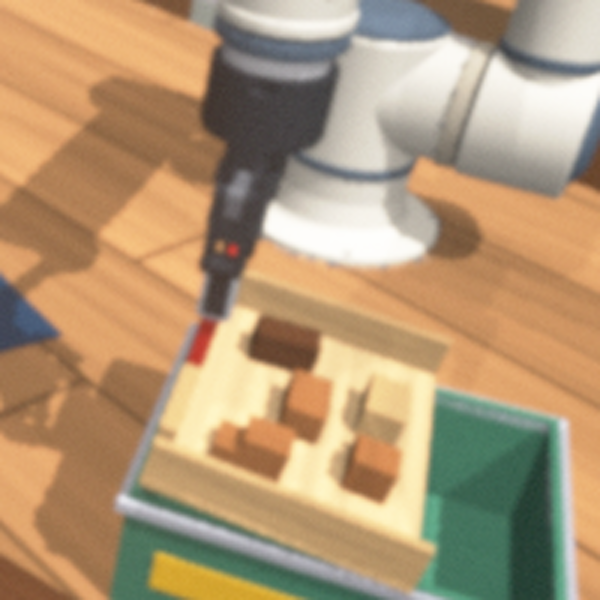

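The tray is over the bin with the offcuts still in it, and its mouth wall tops are at crop (450,345) and (435,548). I'll compare those with level and tilted predictions.

```bash
cat > p.py <<'E'
from h import *
im2,K2,T2=snap('scene')
d=np.array([.852,.524,0]);n=np.array([-.524,.852,0]);z=np.array([0,0,1])
def corners(piv,pz,th,show=1):  # piv world point at tray (79,0,pz); mouth towards +n, tilt th deg mouth-down
    t=np.radians(th); X=-(n*np.cos(t)-z*np.sin(t)); Zt=np.cross(X,d*-1); 
    Zt=Zt if Zt[2]>0 else -Zt
    o=[]
    for y in(-120,120): o.append(np.round(pix(K2,T2,np.array(piv)+X*(-85-79)+d*y+Zt*(36-pz)),1))
    return o
if __name__=="__main__":
    for th in(0,3,6,9): print(th,corners((492.2,241.3,218),100,th))
E
python3 p.py
```

```text
0 [array([455.9, 216.9]), array([451.8, 288.1])]
3 [array([453. , 219.6]), array([448.1, 290.9])]
6 [array([450. , 222.2]), array([444.3, 293.6])]
9 [array([446.8, 224.6]), array([440.3, 296.1])]
```

The observed corners match about 6° of tilt with the mouth resting on the rim, so it is pivoting. Continuing the arc.

Request:
{"name": "apply_moves", "arguments": {
  "series": [
    {"tx": 4.8, "ty": 0, "tz": -6.8, "yaw": 0, "gripper": -1},
    {"tx": 5.9, "ty": 0, "tz": -5.9, "yaw": 0, "gripper": -1},
    {"tx": 5.9, "ty": 0, "tz": -5.9, "yaw": 0, "gripper": -1},
    {"tx": 5.9, "ty": 0, "tz": -5.8, "yaw": 0, "gripper": -1},
    {"tx": 5.9, "ty": 0, "tz": -5.8, "yaw": 0, "gripper": -1},
    {"tx": 0, "ty": 0, "tz": 0, "yaw": 0, "gripper": -1},
    {"tx": 0, "ty": 0, "tz": 0, "yaw": 0, "gripper": -1}
  ]
}}

```text
clock: 39.85
position: [477.5, 265.4, 227.2]
orientation: [0.49, 0.872, -0.0, 0.0]
contact_force: [-0.6, 0.2, -4.7]
width: 78.9
grasp_force: 25.9
```

```bash
cat >> h.py <<'E'
def mouth(im2):
    S=3; c=im2[180:340,380:480]
    lab=cv2.cvtColor(cv2.resize(im2,None,fx=1,fy=1),cv2.COLOR_BGR2HSV); h,s,v=cv2.split(lab)
    m=(h>12)&(h<28)&(s>40)&(s<140)&(v>120); m[:, :330]=0; m[:180]=0; m[:,490:]=0; m[330:]=0
    for c in biggest(m,2):
        p=c.reshape(-1,2); print('area',cv2.contourArea(c),'right',p[p[:,0].argmax()],'bottom',p[p[:,1].argmax()],'quad',cv2.boxPoints(cv2.minAreaRect(c)).round(0).tolist())
E
python3 - <<'E'
from h import *
from p import *
s=bot.read_state(); P=np.array(s["position"]); print(P,s["width"])
for th in(6,10,15,20,25): print(th,corners(P+[0,0,21.5],100,th))
im2,_,_=snap('scene'); mouth(im2)
E
```

```text
[477.47996172 265.27055979 227.01362493] 78.86750091304884
6 [array([468.1, 214.1]), array([467.3, 286.1])]
10 [array([463.5, 217.5]), array([461.5, 289.5])]
15 [array([457.5, 221.2]), array([453.9, 293.3])]
20 [array([451.2, 224.5]), array([445.9, 296.4])]
25 [array([444.7, 227.2]), array([437.7, 298.8])]
area 13459.0 right [489 249] bottom [333 329] quad [[330.0, 180.0], [489.0, 180.0], [489.0, 329.0], [330.0, 329.0]]
area 0.0 right [352 294] bottom [351 296] quad [[351.0, 296.0], [352.0, 294.0], [352.0, 294.0], [351.0, 296.0]]
```

```bash
cat > q.py <<'E'
from h import *
d=np.array([.852,.524,0]);n=np.array([-.524,.852,0]);z=np.array([0,0,1])
s=bot.read_state(); P=np.array(s["position"])+[0,0,21.5]
im2,K,T=snap('scene'); h,sa,v=cv2.split(cv2.cvtColor(im2,cv2.COLOR_BGR2HSV)); g=(h>62)&(h<98)&(sa>70)
print(np.round(s["position"],1),round(s["width"],1),np.round(s["contact_force"],1))
rows=(248,258,268,278)
print('green start',[ (r,int(np.argmax([g[r,c:c+6].all() for c in range(400,500)])+400)) for r in rows])
for th in range(0,61,6):
    t=np.radians(th); X=-(n*np.cos(t)-z*np.sin(t)); Zt=n*np.sin(t)+z*np.cos(t)
    a,b=[np.array(pix(K,T,P+X*-164+d*y+Zt*-94)) for y in(-110,110)]
    print(th,'mouth z',round((P+X*-164+Zt*-100)[2],0),[int(a[0]+(b-a)[0]*(r-a[1])/(b-a)[1]) for r in rows])
E
python3 q.py
```

```text
[477.5 265.3 227. ] 79.1 [-0.7  1.1 -4.9]
green start [(248, 449), (258, 448), (268, 447), (278, 446)]
0 mouth z 148.0 [469, 469, 469, 469]
6 mouth z 132.0 [461, 461, 460, 460]
12 mouth z 117.0 [452, 452, 451, 451]
18 mouth z 103.0 [444, 443, 442, 441]
24 mouth z 90.0 [435, 434, 432, 431]
30 mouth z 80.0 [426, 424, 423, 421]
36 mouth z 71.0 [417, 415, 413, 411]
42 mouth z 64.0 [407, 405, 403, 401]
48 mouth z 60.0 [398, 396, 393, 391]
54 mouth z 57.0 [389, 386, 383, 380]
60 mouth z 56.0 [379, 376, 373, 370]
```

By the measured mouth edge it has tilted about 14° and then stuck on pad friction. Sharp upward jerks will ratchet it further mouth-down over the bin.

Request:
{"name": "apply_moves", "arguments": {
  "series": [
    {"tx": 0, "ty": 0, "tz": -50, "yaw": 0, "gripper": -1},
    {"tx": 0, "ty": 0, "tz": 10, "yaw": 0, "gripper": -1},
    {"tx": 0, "ty": 0, "tz": 15, "yaw": 0, "gripper": -1},
    {"tx": 0, "ty": 0, "tz": -40, "yaw": 0, "gripper": -1},
    {"tx": 0, "ty": 0, "tz": 10, "yaw": 0, "gripper": -1},
    {"tx": 0, "ty": 0, "tz": 15, "yaw": 0, "gripper": -1},
    {"tx": 0, "ty": 0, "tz": -40, "yaw": 0, "gripper": -1},
    {"tx": 0, "ty": 0, "tz": 15, "yaw": 0, "gripper": -1},
    {"tx": 0, "ty": 0, "tz": 0, "yaw": 0, "gripper": -1},
    {"tx": 0, "ty": 0, "tz": 0, "yaw": 0, "gripper": -1}
  ]
}}

```text
clock: 41.25
position: [477.1, 265.3, 290.3]
orientation: [0.49, 0.872, -0.001, -0.001]
contact_force: [-0.2, 1.3, -2.8]
width: 78.9
grasp_force: 28.6
```

```bash
python3 q.py
```

```text
[477.1 265.3 290.3] 78.9 [-0.2  1.3 -2.8]
green start [(248, 443), (258, 453), (268, 400), (278, 400)]
0 mouth z 212.0 [481, 481, 482, 482]
6 mouth z 195.0 [471, 471, 471, 471]
12 mouth z 180.0 [461, 461, 460, 460]
18 mouth z 166.0 [451, 450, 449, 449]
24 mouth z 154.0 [441, 440, 438, 437]
30 mouth z 143.0 [430, 429, 427, 426]
36 mouth z 134.0 [420, 418, 416, 415]
42 mouth z 128.0 [410, 407, 405, 403]
48 mouth z 123.0 [399, 397, 394, 392]
54 mouth z 120.0 [389, 386, 383, 380]
60 mouth z 120.0 [378, 375, 372, 369]
```

The load fell from about 4.4 to 2.8 N, which is the tray alone, so the offcuts seem to have slid out. Checking both views.

```bash
python3 -c "
from h import *
im2,_,_=snap('scene');im,_,_=snap('top')
cv2.imwrite('pics/c11.png',np.hstack([up(im2,290,90,490,340,2.2),up(im,40,170,200,370,2.75)]))"
```

```text
(no output)
```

View pics/c11.png

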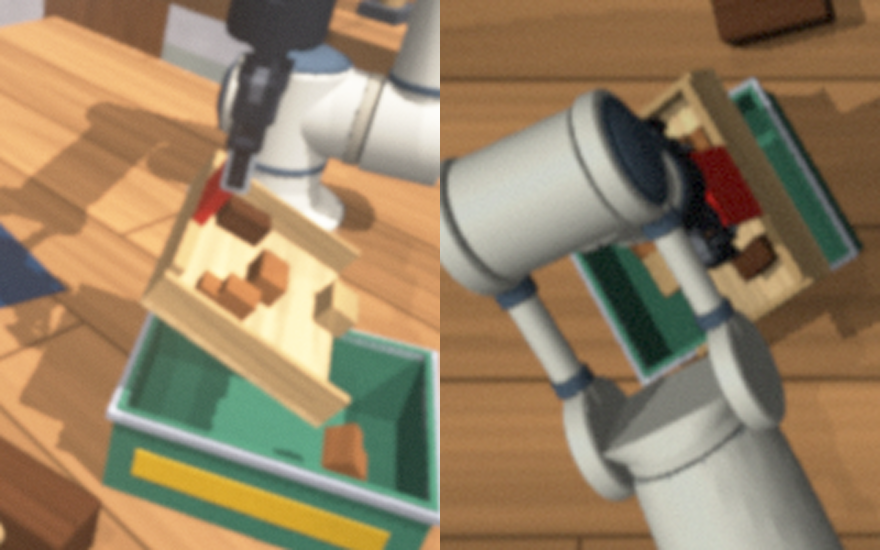

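The tray is tilted roughly 35–40°. One offcut is in the bin at (345,450), the pale one is at the mouth, and three are still up the slope. I'll shake more. That picture ran wider than intended, so I'll keep the last one within limits.

Request:
{"name": "apply_moves", "arguments": {
  "series": [
    {"tx": 0, "ty": 0, "tz": 10, "yaw": 0, "gripper": -1},
    {"tx": 0, "ty": 0, "tz": 15, "yaw": 0, "gripper": -1},
    {"tx": 0, "ty": 0, "tz": -50, "yaw": 0, "gripper": -1},
    {"tx": 0, "ty": 0, "tz": 15, "yaw": 0, "gripper": -1},
    {"tx": 0, "ty": 0, "tz": 20, "yaw": 0, "gripper": -1},
    {"tx": 0, "ty": 0, "tz": -50, "yaw": 0, "gripper": -1},
    {"tx": 0, "ty": 0, "tz": 15, "yaw": 0, "gripper": -1},
    {"tx": 0, "ty": 0, "tz": 20, "yaw": 0, "gripper": -1},
    {"tx": 0, "ty": 0, "tz": -50, "yaw": 0, "gripper": -1},
    {"tx": 0, "ty": 0, "tz": 15, "yaw": 0, "gripper": -1},
    {"tx": 0, "ty": 0, "tz": 20, "yaw": 0, "gripper": -1},
    {"tx": 0, "ty": 0, "tz": -40, "yaw": 0, "gripper": -1},
    {"tx": 0, "ty": 0, "tz": 20, "yaw": 0, "gripper": -1},
    {"tx": 0, "ty": 0, "tz": 20, "yaw": 0, "gripper": -1},
    {"tx": 0, "ty": 0, "tz": 0, "yaw": 0, "gripper": -1},
    {"tx": 0, "ty": 0, "tz": 0, "yaw": 0, "gripper": -1},
    {"tx": 0, "ty": 0, "tz": 0, "yaw": 0, "gripper": -1}
  ]
}}

```text
clock: 43.52
position: [477.8, 265.6, 313.4]
orientation: [0.49, 0.872, 0.001, 0.001]
contact_force: [0.5, -0.2, -2.9]
width: 78.8
grasp_force: 29.5
```

```bash
cat > b.py <<'E'
from h import *
import sys
# brown/dark blobs (offcuts) : inside bin interior by scene view; report blob count and centroid on tray-like vs green surroundings
im2,K,T=snap('scene'); h,s,v=cv2.split(cv2.cvtColor(im2,cv2.COLOR_BGR2HSV))
m=((h<13)|(h>170))&(s>95)&(v>35)&(v<220); m[:,:340]=0; m[:170]=0; m[345:]=0; m[:,495:]=0
st=bot.read_state(); print(np.round(st["position"],1),np.round(st["contact_force"],1),round(st["width"],1))
n,l,sts,c=cv2.connectedComponentsWithStats(m.astype(np.uint8))
for i in range(1,n):
    if sts[i,4]>25: print(c[i].round(),sts[i],[int(x.mean()) for x in (h[l==i],s[l==i],v[l==i])])
E
python3 b.py; python3 q.py | head -2
```

```text
[477.7 265.6 313.4] [ 0.1 -0.1 -3.1] 79.1
[385. 174.] [379 170  17  12 113] [5, 167, 177]
[419. 193.] [408 183  24  21 260] [11, 137, 115]
[477.7 265.6 313.4] 79.1 [ 0.1 -0.1 -3.1]
green start [(248, 443), (258, 400), (268, 400), (278, 400)]
```

```bash
cat > m.py <<'E'
from h import *
import sys
def cmap(name,x0,y0,x1,y1,st):
    im,_,_=snap(name); h,s,v=[a.astype(int) for a in cv2.split(cv2.cvtColor(im,cv2.COLOR_BGR2HSV))]
    for y in range(y0,y1,st):
        r=''
        for x in range(x0,x1,st):
            H,S,V=h[y,x],s[y,x],v[y,x]
            r+='g' if 62<H<100 and S>60 else 'R' if (H<6 or H>174) and S>160 else 'T' if 12<=H<30 and S<120 and V>120 else 'b' if H<15 and S>90 and V>=95 else 'd' if V<70 else 'y' if 12<=H<30 and S>=120 else '.'
        print(y,r)
cmap(sys.argv[1],*map(int,sys.argv[2:]))
E
python3 m.py scene 350 165 490 335 4
```

```text
165 bbbbbbbTTbRb..TTTTTTT.TybTTTTTTTTTT
169 yybbbbbTbRRRTTTTTT...TyyyybbTTTTTTT
173 yyyybbTTbRRTTTTTTTTTTTbbyyyyybbbTTT
177 yyyyyyTTRRTTTTTTTTTTTTTTbbbyyybybby
181 yyyyybTTbTTTTTTTTTTTTTTTTbbbyyyyyby
185 yyyyyTTTTTTTTTTTbbTTTTTTTbbbyyyybyy
189 yyybbTTTTTTTTTTybbbbTTTTTbbbbbbybyb
193 ybyyTTTTTTTTTTTbbbbbbTTTTTybbbbbbyy
197 yyTyTTTTTTTTTTTTbbbbbTTTTTTbbbbbbbb
201 byTbTTTTTTTTTTTTTbbbTTTTTTbbbbbbbbb
205 ybbTTTTTTTTTTTTTTTTTTTTTTbbbbbbbbbb
209 yyyTTTTTTTTTTTTTTTTTTTTTTbbbbbbbbbb
213 bbTTTTTTTTTTTTTTTTTTTTTTybbbbbbbbbb
217 byTTTTTTTTTTTTTTTTTTTTTbbbbbbbbbbbb
221 byyTTTTTTTTTTTTTTTTTTTbbbbbbbbbbbbb
225 bbbTTTTTTTTTTTTyTTTTTbbbbbbybbbbbbb
229 bbT...TTTTTTTTTbbbbbTbbbbbbyybbbbbb
233 bbT..g.TTTTTTTTTbbbbbbbbbbbbbybbbbb
237 bT..ggggTTTTTTTTTTbbbbbbbbbbbbbbbbb
241 b.g.ggggg.TTTTTTTTTbbTTTT..TTbbbbbb
245 T.gggggggggTTTTTTTTTTTTTg...g..Tbbb
249 ..gggggggggg.TTTTTTTTTT.ggggg...g.T
253 .gggggggggggggTTTTTTTTTTggggggggg..
257 .gggggggggggggg.TTTTTTTTTggggggggg.
261 gggggggggggggggggTTTTTTTTTgggggggg.
265 ggggggggggggggggggTTTTTTT.ggggggggg
269 ggggggggggggggggggg.TTTT.gggggggg.g
273 gggggggggggggggggggggTTgggTTTTggg.g
277 ggggggggggggggggggggggggggTTTTggg.g
281 ...ggggggggggggggggggggggg.TTT.gg.g
285 ......gggggggggggggggggggg.TTT.gggg
289 gggg......ggggggggggggggggTTTTggggg
293 g.ggggg......gggggggggggggg.T.ggggg
297 .yyy.ggggg......ggggggggggggggggggg
301 yyyyyyy.ggggg......gggggggg.b.ggggg
305 yyyyyyyyyy.ggggg......gggg.bbbggggg
309 gg.yyyyyyyyyy.ggggg......ggTbb.gggg
313 ggggg.yyyyyyyyyy.ggggg......gg.gggg
317 yT.ggggg.yyyyyyyyyy.ggggg......gggg
321 yyyyT.ggggg.yyyyyyyyyy.ggggg.......
325 yybyyyyTggggggTyyyyyyyyyy.ggggg....
329 yyybyyyyyyTggggggyyyyyyyyyyy.gggggT
333 byybyyyyybyyyTggggggyyyyyyyyyyggggb
```

Reading the class map, two or three offcuts are in the bin at about (460,283) and (460,305), and some are still on the tray at (418,193) and maybe (418,232). Shaking more, with backward tugs.

Request:
{"name": "apply_moves", "arguments": {
  "series": [
    {"tx": 0, "ty": 0, "tz": 15, "yaw": 0, "gripper": -1},
    {"tx": 0, "ty": 0, "tz": 15, "yaw": 0, "gripper": -1},
    {"tx": 10, "ty": 0, "tz": -55, "yaw": 0, "gripper": -1},
    {"tx": 10, "ty": 0, "tz": 20, "yaw": 0, "gripper": -1},
    {"tx": -35, "ty": 0, "tz": 20, "yaw": 0, "gripper": -1},
    {"tx": 15, "ty": 0, "tz": -55, "yaw": 0, "gripper": -1},
    {"tx": 15, "ty": 0, "tz": 20, "yaw": 0, "gripper": -1},
    {"tx": -35, "ty": 0, "tz": 20, "yaw": 0, "gripper": -1},
    {"tx": 15, "ty": 0, "tz": -55, "yaw": 0, "gripper": -1},
    {"tx": 15, "ty": 0, "tz": 20, "yaw": 0, "gripper": -1},
    {"tx": -35, "ty": 0, "tz": 20, "yaw": 0, "gripper": -1},
    {"tx": 15, "ty": 0, "tz": -55, "yaw": 0, "gripper": -1},
    {"tx": 10, "ty": 0, "tz": 20, "yaw": 0, "gripper": -1},
    {"tx": 0, "ty": 0, "tz": 30, "yaw": 0, "gripper": -1},
    {"tx": 0, "ty": 0, "tz": 0, "yaw": 0, "gripper": -1},
    {"tx": 0, "ty": 0, "tz": 0, "yaw": 0, "gripper": -1}
  ]
}}

```text
clock: 45.68
position: [477.5, 265.4, 332.8]
orientation: [0.49, 0.872, 0.0, 0.0]
contact_force: [0.7, 1.2, -1.7]
width: 79.1
grasp_force: 28.0
```

```bash
python3 b.py; python3 m.py scene 350 165 490 317 4
```

```text
[477.7 265.5 333.6] [ 0.1  0.2 -2.7] 78.4
[412. 272.] [405 263  14  19 170] [11, 141, 99]
165 bbTTTTTRTTTTTTT.TTTTTTTybTTTTTTTTTT
169 yyTTTTTTTTTTTTTTT....TyyyybbTTTTTTT
173 yTTTTTTTTTTTTTTTTTTTTTbbyyyyybbbTTT
177 bTTTTTTTTTTTTTTTTTTTTTTTbbbybybbbby
181 TTTTTTTTTTTTTTTTTTTTTTTTTbbbyybbybb
185 TTTTTTTTTTTTTTTTTTTTTTTTTbbbybyybyb
189 TTTTTTTTTTTTTTTTTTTT.TTTTybbbbbbyyy
193 TTTTTTTTTTTTTTTTTTTTT.TTbbbbybbbbyb
197 TTTTTTTTTTTTTTTTTTTTTTTTbbbbbbbbbbb
201 TTTTTTTTTTTTTTTTTTbbbbbbbbbbbbbbbbb
205 TTTTTTTTTTTTTTTTTTybbbbbbbbybbbbbbb
209 yTTTTTTTTTTTTTTTTyyybbbbbbbbbbbbbbb
213 byTTTTTTTTTTTTTTTyyyyybbbbbbbbbbbbb
217 bbbTTTTTTTTTTTTTTyyyybybbbbbbbbbbbb
221 byyTTTTTTTTTTTTTTyyyyybbyybbbbbbbbb
225 bbbTTTTTTTTTTTTTyyyyybybyyyybbbbbbb
229 bbT..TTTTTTTTTTTTyyyyyyybbbyybbbbbb
233 yb..g.TTTTTTTTTTg..TTyyyybbbbbybbbb
237 bT...g.TTTTTTTT.gggggg.TTbbbbbbbbbb
241 b.g.ggg.TTTTTTT.ggggggggg..TTbbbbbb
245 T.ggggggTTTTTTT.ggggggggg...g..TTbb
249 ...ggggggTTTTTTTggggggggggggg...g.T
253 .gggggggggTTTTTTTggggggggggggggg...
257 .ggggggggg.TTTTTTTgggggggggggggggg.
261 ggggggggggg.TTTTTTgggggggggggggggg.
265 ggggggggggggTTTbbbggggggggggggggggg
269 .gggggggggggggdbbbggg.ggggggggggg.g
273 ggggggggggggggdbb.ggbbTggg.TTTggg.g
277 ggggggggggggggybbgg.bbbbTg.TTTggg.g
281 ...ggggggggggg.byggbbbbbbb.TTTggg.g
285 ......ggggggggggggggybbbb..TTT.gggg
289 gggg......ggggggggggg.bbbgTTTTggggg
293 g.ggggg......ggggggggggTgggg..ggggg
297 .yyy.ggggg......ggggggggggggggggggg
301 yyyyyyy.ggggg......gggggggggyTggggg
305 yyyyyyyyyy.ggggg......ggggg.bb.gggg
309 gg.yyyyyyyyyy.ggggg......ggTbbbgggg
313 ggggg.yyyyyyyyyy.ggggg......gg.gggg
```

The class map shows the tray floor is clear, with offcuts in the bin at about (412,272), (440,281), (460,280) and (460,306). Estimating the tilt before lowering.

```bash
python3 - <<'E'
from h import *
from p import d,n,z
im2,K,T=snap('scene'); P=np.array(bot.read_state()["position"])+[0,0,21.5]
print((P[:2]-[438,331])@n[:2],(P[:2]-[438,331])@d[:2])
for th in range(30,81,5):
    t=np.radians(th); X=-(n*np.cos(t)-z*np.sin(t)); Zt=n*np.sin(t)+z*np.cos(t)
    print(th,[np.round(P+X*-164+Zt*-100)[2]],[np.round(pix(K,T,P+X*-164+d*y+Zt*h)).tolist() for y,h in((-120,-64),(120,-64),(-110,-94),(110,-94))])
E
python3 m.py scene 330 90 440 166 4
```

```text
-76.66854113234288 -0.43524502675475674
30 [np.float64(187.0)] [[451.0, 189.0], [446.0, 255.0], [440.0, 200.0], [433.0, 261.0]]
35 [np.float64(179.0)] [[444.0, 191.0], [436.0, 257.0], [432.0, 201.0], [423.0, 262.0]]
40 [np.float64(173.0)] [[437.0, 193.0], [427.0, 258.0], [424.0, 202.0], [413.0, 262.0]]
45 [np.float64(169.0)] [[429.0, 194.0], [418.0, 259.0], [416.0, 202.0], [403.0, 261.0]]
50 [np.float64(165.0)] [[421.0, 195.0], [408.0, 259.0], [408.0, 202.0], [393.0, 260.0]]
55 [np.float64(164.0)] [[414.0, 195.0], [399.0, 258.0], [400.0, 201.0], [384.0, 258.0]]
60 [np.float64(163.0)] [[407.0, 194.0], [390.0, 257.0], [393.0, 199.0], [374.0, 256.0]]
65 [np.float64(164.0)] [[400.0, 193.0], [381.0, 255.0], [385.0, 197.0], [366.0, 253.0]]
70 [np.float64(167.0)] [[393.0, 192.0], [372.0, 253.0], [378.0, 195.0], [357.0, 250.0]]
75 [np.float64(171.0)] [[386.0, 190.0], [364.0, 250.0], [372.0, 192.0], [349.0, 246.0]]
80 [np.float64(176.0)] [[379.0, 187.0], [356.0, 247.0], [365.0, 188.0], [341.0, 241.0]]
90 TbbbbbbbTbbbbbbbTbbT.dddTbbb
94 bbbbbbbbb....bbbbbbdd.dddbbb
98 bbbbbbbbb......Tbbb....ddbbb
102 bbbbbbbbb..........d.....bTb
106 ybbbbbbbb..........d..d..bbb
110 ybbybbbbbT............d.....
114 yyybbybbTTTTT......dddd.....
118 yyyyybbbTTTTTTTT.T.ddd......
122 yyyyyybybbyTTTT..T.ddd......
126 yyyyyyyyyybbyTTTTT.dd.TTTTTT
130 bbbyyyyyyyyyybbTTT....TTTTTT
134 yybbbyyyyyyyyyy.TT.d..TTTTTT
138 bbbbbbbyyyyybTTT...d.TTTTTTT
142 bbbbbbbbbybTTTTbR....TTTTTTT
146 bbbbbbbbbbTTTbRRR...TTTTTTTT
150 bbbbbbbbbTTTTRRRb...TTTTTTTT
154 bbbbbbbbbTTTbRRRb...TTTTTTTT
158 bbbbbbbbTTTTRRRRbTTTTTTTTTTT
162 bbbbbbbbTTTbRRbTTTTTTTTTTTTT
```

The tilt is about 42°. I'll shift the mouth forward over the bin, lower it onto the side rims, and arc back to level.

Request:
{"name": "apply_moves", "arguments": {
  "series": [
    {"tx": 10, "ty": 0, "tz": 6, "yaw": 0, "gripper": -1},
    {"tx": 20, "ty": 0, "tz": 10, "yaw": 0, "gripper": -1},
    {"tx": 20, "ty": 0, "tz": 12, "yaw": 0, "gripper": -1},
    {"tx": 10, "ty": 0, "tz": 12, "yaw": 0, "gripper": -1},
    {"tx": 0, "ty": 0, "tz": 12, "yaw": 0, "gripper": -1},
    {"tx": 0, "ty": 0, "tz": 8, "yaw": 0, "gripper": -1},
    {"tx": 0, "ty": 0, "tz": 5, "yaw": 0, "gripper": -1},
    {"tx": 0, "ty": 0, "tz": 0, "yaw": 0, "gripper": -1},
    {"tx": 0, "ty": 0, "tz": 0, "yaw": 0, "gripper": -1}
  ]
}}

```text
clock: 47.05
position: [446.6, 316.2, 268.7]
orientation: [0.49, 0.872, 0.001, 0.001]
contact_force: [-1.6, -3.1, 3.8]
width: 79.0
grasp_force: 28.7
```

Request:
{"name": "apply_moves", "arguments": {
  "series": [
    {"tx": -4, "ty": 0, "tz": 4, "yaw": 0, "gripper": -1},
    {"tx": -6, "ty": 0, "tz": 4, "yaw": 0, "gripper": -1},
    {"tx": -9, "ty": 0, "tz": 4, "yaw": 0, "gripper": -1},
    {"tx": -9, "ty": 0, "tz": 4, "yaw": 0, "gripper": -1},
    {"tx": -9, "ty": 0, "tz": 4, "yaw": 0, "gripper": -1},
    {"tx": -9, "ty": 0, "tz": 6, "yaw": 0, "gripper": -1},
    {"tx": -9, "ty": 0, "tz": 6, "yaw": 0, "gripper": -1},
    {"tx": -9, "ty": 0, "tz": 6, "yaw": 0, "gripper": -1},
    {"tx": 0, "ty": 0, "tz": 0, "yaw": 0, "gripper": -1},
    {"tx": 0, "ty": 0, "tz": 0, "yaw": 0, "gripper": -1}
  ]
}}

```text
clock: 48.3
position: [480.7, 261.0, 230.6]
orientation: [0.491, 0.871, 0.001, 0.001]
contact_force: [0.5, -5.3, 6.2]
width: 78.7
grasp_force: 30.1
```

```bash
python3 q.py;  python3 m.py scene 340 165 490 320 5
```

```text
[480.7 261.  230.6] 78.7 [ 0.5 -5.3  6.2]
green start [(248, 438), (258, 437), (268, 436), (278, 470)]
0 mouth z 152.0 [467, 467, 467, 467]
6 mouth z 136.0 [459, 458, 458, 457]
12 mouth z 120.0 [450, 449, 449, 448]
18 mouth z 106.0 [441, 440, 439, 438]
24 mouth z 94.0 [432, 431, 430, 429]
30 mouth z 84.0 [423, 422, 420, 419]
36 mouth z 75.0 [414, 412, 410, 408]
42 mouth z 68.0 [405, 403, 401, 398]
48 mouth z 63.0 [396, 393, 391, 388]
54 mouth z 61.0 [386, 383, 381, 378]
60 mouth z 60.0 [377, 374, 370, 367]
165 bbbbbbbbbT.....TTTT.ybTTTTTTTT
170 bybybbbbT....TTTT.TTyybbbTTTTT
175 bbyyyybTTT...TTTTTTTTbbbbbbbbT
180 byyybyyTT.R.TTTTTTTTTTbbbbbbbb
185 yyyyyyybT...TTTTTTTTTTbbbbbyby
190 yyyybbybb..TTTT...TTTTbbbbbbbb
195 bbbyyybTb..TTTTTTTTTTbbbbbbbbb
200 ybbyTyTbb..TTTTTTTTbbbybbbbbbb
205 bbbbyyTRRTTTTTTTybbbbbbbbbbbbb
210 bbbybTbRTTTTTTTTTTbbbbbbbbbbbb
215 bbbbbTRbTTTTTTTTTTTyybbbbbbbyb
220 bbbybTTTTTTTTTTTTTTTTybbbbbbbb
225 bbbbTTTTTTTTTTTTTTTTTTybbbbbbb
230 bbbbTTTTTTTTTTTTTTTTTyybybbbbb
235 bbbTTTTTTTTTTTTTTTTTyyyyybbbbb
240 bbbTTTTTTTTTTTTTTTTTgg.Tbbybyb
245 bbTTTTTTTTTTTTTTTTTTgg..g..Tbb
250 byTTTTTTTTTTTTTTTTTTgggggg....
255 bbTTTTTTTTTTTTTTTTTTgggggggggg
260 b.gTTTTTTTTTTTTTTTTTgggggggggg
265 b....TTTTTTTTTTTTTT.gggggggggg
270 T..ggg.TTTTTTTTTTTT.gggT.ggggg
275 .gggggggTTTTTTTTTTTbbggTTTgggg
280 ....ggggg.TTTTTTTTTbbbTTTTgggg
285 Tg.....ggggTTTTTTTTbbb.TTT.ggg
290 .gggg......ggTTTTTTTbygTTTgggg
295 gg.y.gggg.....TTTTTTgggggggggg
300 ggyyyyy.gggg....TTTggggg..gggg
305 ggyyyyyyyy.gggg.....ggggbb.ggg
310 gggg.yyyyyyyy.gggg.....g.bbggg
315 yyTgggg.yyyyyyyy.gggg.....gggg
```

Request:
{"name": "apply_moves", "arguments": {
  "series": [
    {"tx": -6, "ty": 0, "tz": 6, "yaw": 0, "gripper": -1},
    {"tx": -6, "ty": 0, "tz": 6, "yaw": 0, "gripper": -1},
    {"tx": -6, "ty": 0, "tz": 6, "yaw": 0, "gripper": -1},
    {"tx": -6, "ty": 0, "tz": 6, "yaw": 0, "gripper": -1},
    {"tx": -5, "ty": 0, "tz": 7, "yaw": 0, "gripper": -1},
    {"tx": -5, "ty": 0, "tz": 7, "yaw": 0, "gripper": -1},
    {"tx": -5, "ty": 0, "tz": 6, "yaw": 0, "gripper": -1},
    {"tx": -3, "ty": 0, "tz": 4, "yaw": 0, "gripper": -1},
    {"tx": 0, "ty": 0, "tz": 0, "yaw": 0, "gripper": -1},
    {"tx": 0, "ty": 0, "tz": 0, "yaw": 0, "gripper": -1}
  ]
}}

```text
clock: 49.65
position: [501.0, 226.4, 181.3]
orientation: [0.49, 0.872, -0.0, -0.0]
contact_force: [-0.7, -0.4, -0.6]
width: 78.7
grasp_force: 28.9
```

```bash
python3 q.py | head -6
```

```text
[501.  226.4 181.3] 78.7 [-0.7 -0.4 -0.6]
green start [(248, 439), (258, 438), (268, 437), (278, 470)]
0 mouth z 103.0 [439, 438, 437, 436]
6 mouth z 86.0 [433, 431, 430, 429]
12 mouth z 71.0 [426, 424, 422, 421]
18 mouth z 57.0 [418, 416, 415, 413]
```

Request:
{"name": "apply_moves", "arguments": {
  "series": [
    {"tx": -1, "ty": 0, "tz": 2, "yaw": 0, "gripper": -1},
    {"tx": 0, "ty": 0, "tz": 0, "yaw": 0, "gripper": 1},
    {"tx": 0, "ty": 0, "tz": 0, "yaw": 0, "gripper": 1},
    {"tx": 0, "ty": 0, "tz": 0, "yaw": 0, "gripper": 1},
    {"tx": 0, "ty": 0, "tz": 0, "yaw": 0, "gripper": 1},
    {"tx": 0, "ty": 0, "tz": -25, "yaw": 0, "gripper": 1},
    {"tx": 0, "ty": 0, "tz": -25, "yaw": 0, "gripper": 1},
    {"tx": 0, "ty": 0, "tz": 0, "yaw": -0.175, "gripper": 1},
    {"tx": 0, "ty": 0, "tz": 0, "yaw": -0.175, "gripper": 1},
    {"tx": 0, "ty": 0, "tz": 0, "yaw": -0.175, "gripper": 1},
    {"tx": 0, "ty": 0, "tz": 0, "yaw": -0.175, "gripper": 1},
    {"tx": 0, "ty": 0, "tz": 0, "yaw": -0.175, "gripper": 1},
    {"tx": 0, "ty": 0, "tz": 0, "yaw": -0.175, "gripper": 1},
    {"tx": 0, "ty": 0, "tz": 0, "yaw": -0.175, "gripper": 1},
    {"tx": 0, "ty": 0, "tz": 0, "yaw": -0.175, "gripper": 1},
    {"tx": 0, "ty": 0, "tz": 0, "yaw": -0.171, "gripper": 1},
    {"tx": 0, "ty": 0, "tz": 0, "yaw": 0, "gripper": 1}
  ]
}}

```text
clock: 51.82
position: [502.0, 225.3, 229.4]
orientation: [-0.269, 0.963, -0.0, 0.0]
contact_force: [-0.3, -0.6, -0.4]
width: 85.5
grasp_force: 0.0
```

```bash
python3 -c "
from t import *
im,K,T=snap('top'); S=4
h,s,v=cv2.split(cv2.cvtColor(cv2.resize(im,None,fx=S,fy=S,interpolation=cv2.INTER_CUBIC),cv2.COLOR_BGR2HSV)); red=((h<8)|(h>172))&(s>150)&(v>70); red[:,300*S:]=0
for c in biggest(red,2):
    c=c.reshape(-1,2)/S-.375
    P=np.array([onz(K,T,u,w,200)[:2] for u,w in c])-[501,226.4]
    d=np.array([.852,.524]);n=np.array([-.524,.852]); print(len(c),'x',(P@d).min(),(P@d).max(),'n',(P@n).min(),(P@n).max())
to(501,226.4,161.8,2.122)
"
```

```text
136 x -44.16751043138839 1.3219898644491066 n -15.96643076161942 -2.095273059676256
7 x 7.037534915797211 8.62611080370129 n -9.27057709282677 -7.362374973277949
clk 51.9 pos [502.  225.3 229.5] phi 2.114 -> yaw -0.008 tx 0.3 ty 1.4 tz 67.7 j6~ -1.7 w 85.6 F [0.7 0.2 0.4] gf 0.0
```

```bash
python3 -c "
from t import *
im,K,T=snap('top'); S=4
h,s,v=cv2.split(cv2.cvtColor(cv2.resize(im,None,fx=S,fy=S,interpolation=cv2.INTER_CUBIC),cv2.COLOR_BGR2HSV)); red=((h<8)|(h>172))&(s>150)&(v>70); red[:,300*S:]=0
c=biggest(red)[0].reshape(-1,2)/S-.375
P=np.array([onz(K,T,u,w,200)[:2] for u,w in c],np.float32); print(cv2.minAreaRect(P))
to(502.8,216.9,161.8,2.122)
"; python3 m.py top 100 190 215 310 4
```

```text
((488.12030029296875, 208.47576904296875), (42.86595916748047, 13.975664138793945), 28.53789710998535)
clk 51.9 pos [502.  225.3 229.4] phi 2.114 -> yaw -0.008 tx 3.7 ty -7.6 tz 67.6 j6~ -1.71 w 85.5 F [ 0.3 -0.  -0.5] gf 0.0
190 ybyyybbyybyyyyyybybyyyyyyyyby
194 yyyyybyyT.yyyyybyyyyyyyyyyybb
198 ybybyyyT.ddyTTyyyyyyyybyyyyby
202 yyybTT...dd..Tyyyyyyyyyybbyby
206 yTTT.TT.T.dg.TTdbyybyybbybyyy
210 T..T...TT.dggTT.dbybyyybybyyy
214 TTTT......dddTTTddgdyyyybyybb
218 TTTT...T.T.ddd.dddddyybbbbyyb
222 T......T..Tdddddddddyybbyyyyb
226 ..........Tdddgddddbbbbbybbby
230 ...T.TTTTT.TddddRRddbbyybyyyy
234 T.TT.TTT..T..dd.bRRdyyyyyybby
238 TT.TTTT......ddTTRRddyyyyybby
242 T..............TTTbydybybyyyb
246 TT.......TTT...TTTTT.gybyybbb
250 T...gTTTTTTTTT.TTTTTTddybybyy
254 ..ggggTTTTTTT.T.TTTTTTdyyyyyy
258 .ddgggTTTTTTTT.TTTTTTTydybyyy
262 ..bdgggTTTTTTTT..TTTTTTdbyyyy
266 TT.dggg.TTTTTTT..TTTTTTyyyyyb
270 ..TyggggTTTTTTTT.dTTTyyyyyyyy
274 ....gggbbTTTTTT..dTyybyyyybyy
278 g.T.gggbbTTTTTT....yyyyyyyyby
282 ..TT.g.dggTTTTTT.T..yyybyyyyb
286 TgT.....ggTTTT.yT....yybyyyyb
290 b....d..dggTyyy.T....bybbyyyb
294 bTg..d....T.y........yyybbbby
298 by....d..bb..........yyybyyyy
302 yyT..............TT.dbyyybyyy
306 yyyTT.d...........T.d.byyyyyy
```

Request:
{"name": "apply_moves", "arguments": {
  "newtons": 100,
  "series": [
    {"tx": 0, "ty": 0, "tz": 0, "yaw": 0.034, "gripper": 1},
    {"tx": 1.7, "ty": -8, "tz": 0, "yaw": 0, "gripper": 1},
    {"tx": 0, "ty": 0, "tz": 25, "yaw": 0, "gripper": 1},
    {"tx": 0, "ty": 0, "tz": 25, "yaw": 0, "gripper": 1},
    {"tx": 0, "ty": 0, "tz": 17, "yaw": 0, "gripper": 1},
    {"tx": 0, "ty": 0, "tz": 0, "yaw": 0, "gripper": 1},
    {"tx": 0, "ty": 0, "tz": 0, "yaw": 0, "gripper": -1},
    {"tx": 0, "ty": 0, "tz": 0, "yaw": 0, "gripper": -1},
    {"tx": 0, "ty": 0, "tz": 0, "yaw": 0, "gripper": -1},
    {"tx": 0, "ty": 0, "tz": 0, "yaw": 0, "gripper": -1},
    {"tx": 0, "ty": 0, "tz": 0, "yaw": 0, "gripper": -1},
    {"tx": 0, "ty": 0, "tz": 0, "yaw": 0, "gripper": -1},
    {"tx": 0, "ty": 0, "tz": -10, "yaw": 0, "gripper": -1},
    {"tx": 0, "ty": 0, "tz": -20, "yaw": 0, "gripper": -1},
    {"tx": 0, "ty": 0, "tz": -20, "yaw": 0, "gripper": -1},
    {"tx": 0, "ty": 0, "tz": 0, "yaw": 0, "gripper": -1},
    {"tx": 0, "ty": 0, "tz": 0, "yaw": 0, "gripper": -1}
  ]
}}

```text
clock: 54.1
position: [504.4, 217.5, 212.3]
orientation: [-0.254, 0.967, -0.0, -0.0]
contact_force: [-0.2, -0.0, -3.9]
width: 10.9
grasp_force: 98.0
```

```bash
python3 - <<'E'
from h import *
im,K,T=snap("top"); S=3
big=cv2.resize(im,None,fx=S,fy=S,interpolation=cv2.INTER_CUBIC); K3=K.copy(); K3[:2]*=S; K3[0,2]+=1; K3[1,2]+=1
h,s,v=cv2.split(cv2.cvtColor(big,cv2.COLOR_BGR2HSV))
for c in biggest((h>98)&(h<125)&(s>120)&(v<160),1): print(rectz(K3,T,c,3))
st=[]
for i in range(6): snap("top"); st.append(bot.read_state()["contact_force"][2])
print(np.mean(st))
E
python3 m.py scene 290 120 470 290 5
```

```text
((535.4119873046875, -104.5304183959961), (203.63916015625, 271.9649963378906), 81.41417694091797)
-3.3433053325358135
120 yyybbbyyyyyybb........TTT........bbb
125 bbyyyybbyyyyybd.......TTTTTTTTTTTTT.
130 bbbbbbyybbyyybdd.d.d..TTTTTTTTTTTTTT
135 ybbbbybbybbbyTdddd.dd.TTTTTTTTTTTTTT
140 yyybbbybbbbbb.dddd.dd.TTTTTTTTTTTTTT
145 yyybybbbbbbbbdddd.dddTTTTTTTTTTTTTTT
150 yyyyyybbbbT..ddddddddTTTTTTTTTTTTTTT
155 yyyyybbbbb....dddddd..TTTTTTTTTTTTTT
160 yyyyybbbbb..bbddd..d...TTTTTTTTT.TTT
165 bbyybbbbbbb..b.ddd..T....TTTT.yTTTTT
170 bbbbbbbbbbb..T.TbdTTT..TTTT.TTbybbTT
175 bbbbbbbbbbbb...bb.T...TTTTTTTTbybyyb
180 bbbbbbbbbyyybb.b....TTTTTTTTTTTTbbyb
185 bbbbbbbbyyyyyb.R...TT.TTTTTTTTTTTbby
190 TybbbbbbbbyyybRR.TTTTTTT...TTTTTybbb
195 .TbbbbbbybbbbbRb.TTTTTTTTTTTTTTbbybb
200 ..TbbbybbbybbbR.TTTTTTTTTTTTTTbbbbbb
205 ...TbbbbbbbbbbRbTTTTTTTTTTTTTTTTybbb
210 ....TyyybbbbbbRTTTTTTTTTTTTTTTTTbbbb
215 .....TybybbbbbbTTTTTTTTTTTTTTTTTbbbb
220 ......TbyyybyTTTTTTTTTTTTTTTTTTTbbbb
225 ....TbbbbbbyTTTTTTTTTTTTTTTTTTTybbbb
230 bbbbbybbbbbyTTTTTTTTTTTTTTTTTTTbbyyy
235 bbbbbbbbbbbTTTTTTTTTTTTTTTTTTTTbyyyy
240 ybbbbbbbbbbTTTTTTTTTTTTTTTTTTTT..Tby
245 yybbybbbbbTTTTTTTTTTTTTTTTTTTTTg....
250 bbbbbbbbbbTTTTTTTTTTTTTTTTTTTTTggggg
255 byyybbbbbbTTTTTTTTTTTTTTTTTTTT.ggggg
260 byybbbbbbbbTTTTTTTTTTTTTTTTTTTgggggg
265 yyybbbbbbbb....TTTTTTTTTTTTTTTgggggg
270 bybbbbbbbb...gggggTTTTTTTTTTTT.ggT.g
275 bybbbbbbbb.gggggggggg.TTTTTTTTyggTTT
280 bbbbbbbbbb....ggggggggg.bTTTTybbTTTT
285 bbbbbbbbbbTg.....gggggggggggTbbb.TTT
```

The tray is clear of offcuts (3.3 N mean). The mat is centred at (535.4,-104.5), heading 81.4°. Carrying the tray back.

Request:
{"name": "apply_moves", "arguments": {
  "series": [
    {"tx": 0, "ty": 0, "tz": 0, "yaw": 0.11, "gripper": -1},
    {"tx": 0, "ty": 0, "tz": 0, "yaw": 0.14, "gripper": -1},
    {"tx": 0, "ty": 0, "tz": 0, "yaw": 0.14, "gripper": -1},
    {"tx": 0, "ty": 0, "tz": 0, "yaw": 0.14, "gripper": -1},
    {"tx": 0, "ty": 0, "tz": 0, "yaw": 0.133, "gripper": -1},
    {"tx": -4, "ty": -20, "tz": 0, "yaw": 0, "gripper": -1},
    {"tx": -7.5, "ty": -37, "tz": 0, "yaw": 0, "gripper": -1},
    {"tx": -7.5, "ty": -37, "tz": 0, "yaw": 0, "gripper": -1},
    {"tx": -7.5, "ty": -37, "tz": 0, "yaw": 0, "gripper": -1},
    {"tx": -7.5, "ty": -37, "tz": 0, "yaw": 0, "gripper": -1},
    {"tx": -7.5, "ty": -37, "tz": 0, "yaw": 0, "gripper": -1},
    {"tx": -7.5, "ty": -37, "tz": 0, "yaw": 0, "gripper": -1},
    {"tx": -7.5, "ty": -37, "tz": 0, "yaw": 0, "gripper": -1},
    {"tx": -7.5, "ty": -37, "tz": 0, "yaw": 0, "gripper": -1},
    {"tx": -7.5, "ty": -37, "tz": 20, "yaw": 0, "gripper": -1},
    {"tx": -7, "ty": -37, "tz": 30, "yaw": 0, "gripper": -1},
    {"tx": 0, "ty": 0, "tz": 30, "yaw": 0, "gripper": -1},
    {"tx": 0, "ty": 0, "tz": 20, "yaw": 0, "gripper": -1},
    {"tx": 0, "ty": 0, "tz": 0, "yaw": 0, "gripper": -1},
    {"tx": 0, "ty": 0, "tz": 0, "yaw": 0, "gripper": -1}
  ]
}}

```text
clock: 57.0
position: [524.4, -179.8, 114.0]
orientation: [0.074, 0.997, -0.0, 0.001]
contact_force: [0.0, 0.8, -2.4]
width: 10.7
grasp_force: 98.2
```

```bash
cat > w.py <<'E'
from h import *
# edges of the visible mat around the tray, in mat frame
im,K,T=snap("top"); S=4
big=cv2.resize(im,None,fx=S,fy=S,interpolation=cv2.INTER_CUBIC)
h,s,v=cv2.split(cv2.cvtColor(big,cv2.COLOR_BGR2HSV)); m=(h>98)&(h<125)&(s>110)&(v<160)
e=np.array([np.cos(1.421),np.sin(1.421)]);f=np.array([e[1],-e[0]]);c=np.array([535.4,-104.5])
# walk from the centre along mat axes, at several offsets: first blue (tray edge) and last blue (mat edge)
for nm,a,b in(("mouth +e",e,f),("tab -e",-e,f),("+f",f,e),("-f",-f,e)):
    out=[]
    for o in(-70,-35,0,35,70):
        L=np.arange(60,160,.5); P=[pix(K,T,[*(c+a*l+b*o),3]) for l in L]
        hit=[l for l,(u,w) in zip(L,P) if m[int(w*S+1.5),int(u*S+1.5)]]
        out.append((hit[0],hit[-1]) if hit else None)
    print(nm,out)
E
python3 w.py; python3 -c "
from h import *
to(523.6,-182.6,65,1.421)"
```

```text
mouth +e [(np.float64(94.0), np.float64(100.0)), (np.float64(93.5), np.float64(100.5)), (np.float64(94.0), np.float64(100.0)), (np.float64(95.0), np.float64(100.5)), (np.float64(95.5), np.float64(100.5))]
tab -e [(np.float64(96.5), np.float64(102.0)), None, None, None, None]
+f [None, None, None, None, None]
-f [(np.float64(127.0), np.float64(135.5)), (np.float64(128.5), np.float64(135.5)), None, (np.float64(128.5), np.float64(136.0)), (np.float64(128.5), np.float64(136.5))]
clk 57.0 pos [ 524.6 -179.8  114.4] phi 1.422 -> yaw 0.001 tx 0.6 ty -2.9 tz 49.4 j6~ -1.76 w 10.8 F [-0.2  0.5 -3. ] gf 98.2
```

Lowering onto the mat.

Request:
{"name": "apply_moves", "arguments": {
  "series": [
    {"tx": 0.6, "ty": -2.9, "tz": 15, "yaw": 0, "gripper": -1},
    {"tx": 0, "ty": 0, "tz": 15, "yaw": 0, "gripper": -1},
    {"tx": 0, "ty": 0, "tz": 12, "yaw": 0, "gripper": -1},
    {"tx": 0, "ty": 0, "tz": 5, "yaw": 0, "gripper": -1},
    {"tx": 0, "ty": 0, "tz": 0, "yaw": 0, "gripper": -1},
    {"tx": 0, "ty": 0, "tz": 0, "yaw": 0, "gripper": -1}
  ]
}}

```text
clock: 57.8
position: [522.5, -182.4, 66.1]
orientation: [0.075, 0.997, 0.0, -0.0]
contact_force: [-5.1, 2.0, 4.2]
width: 11.2
grasp_force: 99.4
```

```bash
python3 w.py
```

```text
mouth +e [(np.float64(90.0), np.float64(100.0)), (np.float64(89.5), np.float64(100.5)), (np.float64(90.5), np.float64(100.0)), (np.float64(90.0), np.float64(100.5)), (np.float64(91.0), np.float64(101.5))]
tab -e [(np.float64(95.0), np.float64(101.0)), None, None, None, None]
+f [(np.float64(129.5), np.float64(135.5)), (np.float64(129.0), np.float64(135.5)), (np.float64(129.0), np.float64(135.5)), (np.float64(128.0), np.float64(135.5)), (np.float64(128.0), np.float64(135.5))]
-f [(np.float64(127.0), np.float64(135.5)), (np.float64(128.0), np.float64(134.5)), None, (np.float64(128.5), np.float64(136.0)), (np.float64(128.5), np.float64(136.5))]
```

The tray is centred within about 2 mm. Releasing, then retreating so I can check the bin from the top.

Request:
{"name": "apply_moves", "arguments": {
  "series": [
    {"tx": 0, "ty": 0, "tz": 1, "yaw": 0, "gripper": -1},
    {"tx": 0, "ty": 0, "tz": 0, "yaw": 0, "gripper": 1},
    {"tx": 0, "ty": 0, "tz": 0, "yaw": 0, "gripper": 1},
    {"tx": 0, "ty": 0, "tz": 0, "yaw": 0, "gripper": 1},
    {"tx": 0, "ty": 0, "tz": 0, "yaw": 0, "gripper": 1},
    {"tx": 0, "ty": 0, "tz": -30, "yaw": 0, "gripper": 1},
    {"tx": 0, "ty": 0, "tz": -50, "yaw": 0, "gripper": 1},
    {"tx": 0, "ty": 0, "tz": -40, "yaw": 0, "gripper": 1},
    {"tx": 20, "ty": -40, "tz": 0, "yaw": 0, "gripper": 1},
    {"tx": 20, "ty": -40, "tz": 0, "yaw": 0, "gripper": 1},
    {"tx": 20, "ty": -40, "tz": 0, "yaw": 0, "gripper": 1},
    {"tx": 15, "ty": -40, "tz": 0, "yaw": 0, "gripper": 1},
    {"tx": 0, "ty": 0, "tz": 0, "yaw": 0, "gripper": 1}
  ]
}}

```text
clock: 59.48
position: [423.3, -331.7, 184.2]
orientation: [0.077, 0.997, -0.0, -0.0]
contact_force: [-0.6, 0.4, -0.1]
width: 85.2
grasp_force: 0.0
```

```bash
python3 w.py; python3 -c "
from t import *
tab(); to(426.7,-359.5,80)
im,K,T=snap('top'); im2,_,_=snap('scene')
a=up(im,75,185,215,320,2.8); b=up(im2,170,100,490,340,1.24)
b=cv2.resize(b,(400,378)); a=cv2.resize(a,(392,378)); cv2.imwrite('pics/c12.png',np.hstack([a,b]))"
```

```text
mouth +e [(np.float64(89.0), np.float64(100.0)), (np.float64(89.5), np.float64(100.5)), (np.float64(89.5), np.float64(101.0)), (np.float64(90.0), np.float64(100.5)), (np.float64(90.0), np.float64(101.5))]
tab -e [(np.float64(96.0), np.float64(101.0)), (np.float64(100.5), np.float64(101.5)), (np.float64(100.5), np.float64(101.5)), (np.float64(99.0), np.float64(101.0)), (np.float64(93.5), np.float64(101.5))]
+f [(np.float64(130.0), np.float64(135.5)), (np.float64(130.0), np.float64(135.5)), (np.float64(129.0), np.float64(135.5)), (np.float64(129.0), np.float64(135.5)), (np.float64(129.0), np.float64(134.5))]
-f [(np.float64(127.0), np.float64(135.5)), (np.float64(127.0), np.float64(135.5)), (np.float64(127.5), np.float64(136.5)), (np.float64(127.5), np.float64(136.0)), (np.float64(128.0), np.float64(136.5))]
red@100 [ 523.2 -180.8   14.7   77.1   82.4]
clk 59.6 pos [ 424.7 -329.6  184.3] phi 1.42 -> yaw 0 tx -6.4 ty -29.2 tz 104.3 j6~ -2.12 w 85.4 F [-0.5  0.6  0.3] gf 0.0
```

View pics/c12.png

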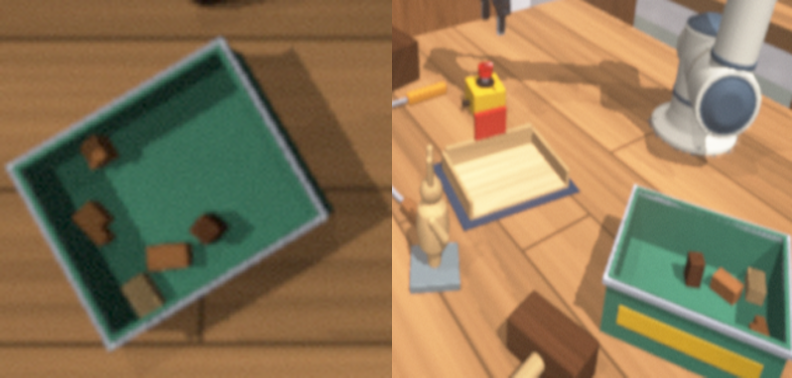

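All five offcuts are in the bin, at crop (97,152), (92,222), (208,228), (168,256) and (141,297). The tray stands empty on its mat. Now the twist reset.

Request:
{"name": "apply_moves", "arguments": {
  "newtons": 25,
  "series": [
    {"tx": -6.4, "ty": -30, "tz": 0, "yaw": 0, "gripper": 1},
    {"tx": 0, "ty": 0, "tz": 40, "yaw": 0, "gripper": 1},
    {"tx": 0, "ty": 0, "tz": 40, "yaw": 0, "gripper": 1},
    {"tx": 0, "ty": 0, "tz": 20, "yaw": 0, "gripper": 1},
    {"tx": 0, "ty": 0, "tz": 11, "yaw": 0, "gripper": 1},
    {"tx": 0, "ty": 0, "tz": 0, "yaw": 0, "gripper": 1},
    {"tx": 0, "ty": 0, "tz": 0, "yaw": 0, "gripper": -1},
    {"tx": 0, "ty": 0, "tz": 0, "yaw": 0, "gripper": -1},
    {"tx": 0, "ty": 0, "tz": 0, "yaw": 0, "gripper": -1},
    {"tx": 0, "ty": 0, "tz": 0, "yaw": 0, "gripper": -1},
    {"tx": 0, "ty": 0, "tz": 0, "yaw": 0, "gripper": -1}
  ]
}}

```text
clock: 61.05
position: [426.8, -361.6, 74.4]
orientation: [0.075, 0.997, -0.001, 0.001]
contact_force: [0.2, -5.2, 1.3]
width: 39.4
grasp_force: 28.2
```

Request:
{"name": "apply_moves", "arguments": {
  "series": [
    {"tx": 0, "ty": -1.5, "tz": 0, "yaw": 0, "gripper": -1},
    {"tx": 0, "ty": 0, "tz": 0, "yaw": 0.12, "gripper": -1},
    {"tx": 0, "ty": 0, "tz": 0, "yaw": 0.12, "gripper": -1},
    {"tx": 0, "ty": 0, "tz": 0, "yaw": 0.12, "gripper": -1},
    {"tx": 0, "ty": 0, "tz": 0, "yaw": 0.12, "gripper": -1},
    {"tx": 0, "ty": 0, "tz": 0, "yaw": 0.12, "gripper": -1},
    {"tx": 0, "ty": 0, "tz": 0, "yaw": 0.12, "gripper": -1},
    {"tx": 0, "ty": 0, "tz": 0, "yaw": 0.12, "gripper": -1},
    {"tx": 0, "ty": 0, "tz": 0, "yaw": 0.12, "gripper": -1},
    {"tx": 0, "ty": 0, "tz": 0, "yaw": 0.08, "gripper": -1},
    {"tx": 0, "ty": 0, "tz": 0, "yaw": 0, "gripper": -1},
    {"tx": 0, "ty": 0, "tz": 0, "yaw": 0, "gripper": -1}
  ]
}}

```text
clock: 62.55
position: [426.7, -361.9, 73.8]
orientation: [0.56, 0.829, 0.0, 0.001]
contact_force: [2.5, -2.5, 2.5]
width: 39.1
grasp_force: 28.1
```

```bash
python3 -c "
from h import *
s=bot.read_state(); print(np.round(s['wrist_torque'],3),np.round(s['contact_force'],1)); to(427,-360,72)"
```

```text
[-0.444 -0.461 -0.023] [ 2.5 -2.5  2.5]
clk 62.5 pos [ 426.7 -361.9   73.8] phi 0.383 -> yaw 0 tx 1.7 ty 1.0 tz 1.8 j6~ -1.08 w 39.1 F [ 2.5 -2.5  2.5] gf 28.1
```

Turned 1.04 rad with no stop torque yet, so I'll go on in small steps.

Request:
{"name": "apply_moves", "arguments": {
  "series": [
    {"tx": 0, "ty": 0, "tz": 0, "yaw": 0.06, "gripper": -1},
    {"tx": 0, "ty": 0, "tz": 0, "yaw": 0.06, "gripper": -1},
    {"tx": 0, "ty": 0, "tz": 0, "yaw": 0.05, "gripper": -1},
    {"tx": 0, "ty": 0, "tz": 0, "yaw": 0.03, "gripper": -1},
    {"tx": 0, "ty": 0, "tz": 0, "yaw": 0, "gripper": -1},
    {"tx": 0, "ty": 0, "tz": 0, "yaw": 0, "gripper": -1}
  ]
}}

```text
clock: 63.3
position: [426.3, -360.7, 73.0]
orientation: [0.64, 0.769, 0.001, -0.001]
contact_force: [0.3, 5.6, 2.5]
width: 39.0
grasp_force: 27.9
```

```bash
python3 -c "
from h import *
s=bot.read_state(); print(np.round(s['wrist_torque'],3),np.round(s['effort'][5],3)); to(427,-360,72)"
```

```text
[ 0.962 -0.04   0.627] 0.535
clk 63.3 pos [ 426.3 -360.7   73. ] phi 0.182 -> yaw 0 tx 0.6 ty 0.8 tz 1.0 j6~ -0.88 w 39.0 F [0.3 5.6 2.5] gf 27.9
```

A torque of 0.63 N·m means the end stop is reached. Letting go and checking the white line numerically.

Request:
{"name": "apply_moves", "arguments": {
  "series": [
    {"tx": 0, "ty": 0, "tz": 0, "yaw": 0, "gripper": 1},
    {"tx": 0, "ty": 0, "tz": 0, "yaw": 0, "gripper": 1},
    {"tx": 0, "ty": 0, "tz": 0, "yaw": 0, "gripper": 1},
    {"tx": 0, "ty": 0, "tz": 0, "yaw": 0, "gripper": 1},
    {"tx": 0, "ty": 0, "tz": -40, "yaw": 0, "gripper": 1},
    {"tx": 0, "ty": 0, "tz": -50, "yaw": 0, "gripper": 1},
    {"tx": -40, "ty": -25, "tz": -30, "yaw": 0, "gripper": 1},
    {"tx": -40, "ty": -25, "tz": 0, "yaw": 0, "gripper": 1},
    {"tx": -40, "ty": -25, "tz": 0, "yaw": 0, "gripper": 1},
    {"tx": 0, "ty": 0, "tz": 0, "yaw": 0, "gripper": 1},
    {"tx": 0, "ty": 0, "tz": 0, "yaw": 0, "gripper": 1}
  ]
}}

```text
clock: 64.68
position: [374.2, -493.0, 193.1]
orientation: [0.64, 0.768, 0.0, -0.0]
contact_force: [-0.0, 0.8, -0.6]
width: 85.4
grasp_force: 0.0
```

```bash
python3 - <<'E'
from h import *
to(0,0,0)
im,K,T=snap("top"); S=6
big=cv2.resize(im,None,fx=S,fy=S,interpolation=cv2.INTER_CUBIC); h,s,v=cv2.split(cv2.cvtColor(big,cv2.COLOR_BGR2HSV))
c=np.array(pix(K,T,(426.8,-361,103))); print('cap px',c)
yy,xx=np.mgrid[:v.shape[0],:v.shape[1]]; r=np.hypot(xx/S-c[0],yy/S-c[1])
w=(r<5.5)&(s<150)&(v>130); print('white',w.sum(),(xx[w].mean()/S-c[0]).round(2),(yy[w].mean()/S-c[1]).round(2))
y0=np.array(pix(K,T,(426.5,-360.8,60))); r2=np.hypot(xx/S-y0[0],yy/S-y0[1])
k=(r2>9)&(r2<13)&(v<110)&(xx/S<y0[0]-6); print('mark',k.sum(),(xx[k].mean()/S-y0[0]).round(2),(yy[k].mean()/S-y0[1]).round(2))
E
python3 m.py top 340 236 384 276 1
```

```text
clk 64.7 pos [ 374.2 -493.   193.1] phi 0.181 -> yaw 0 tx 552.2 ty -279.6 tz 193.1 j6~ -0.18 w 85.4 F [-0.   0.8 -0.6] gf 0.0
cap px [361.68802333 256.01580737]
white 659 -2.27 1.08
mark 0 nan nan
236 yyybyyyybybyyyyybyyyybbyyybybybyyybbybbbybyy
237 ybybyyybyyyyyyyybdddddybyybyyyyyyyyyybyyyyyb
238 bybyyyyyyyyyyyyybddddddybyyyyybyyyyyyyyybyyb
239 yybbyyyyyyyyyyyyydddddyybybyybybyybyyybybbyy
240 yyyyyyyyyyyyyyyyyyddddyyybybbyyybyyyyybyybyb
241 ybyyyyyyyyyyyyyyyyyyyyyyyybybyyybyyyyybyyyyy
242 bbyyyyyyyyyyyyyyyyyyyyyyyyyyybyybyyyyyyyyyyy
243 ybyyyyyyyyyyyyyyyyyyyyyyyyyyyyyyybyyyybbbyby
244 yyyyyyyyyyyyyyyyyyyyyyyyyyyyyyyyyyybbybbbyyb
245 bbyyyyyyyyyyyyyyyyyyyyyyyyyyyyyyyyyyybbyyyyy
246 yyyyyyyyyyyyyyyyyyyyyyyyyyyyyyyyyyyybbyybyyy
247 yyyyyyyyyyyyyyyyyyyyyyyyyyyyyyyyyyyyyyyyyyyy
248 yyyyyyyyyyyyyyyyyyyyyyyyyyyyyyyyyyyybyybybyy
249 byyyyyyyyyyyyyyyydddyyyyyyyyyyyyyyyyyyyyybbb
250 byyyyyyyyyyyyyddddRRRRRbyyyyyyyyyyyyyyybyybb
251 yyyyyyyyyyyyydddRRRRRRRRRbyyyyyyyyyyyyyyyyby
252 yyyyyyyyyyyyddddRRRRRRRRRRbyyyyyyyyyyyyyybbb
253 yyyyyyyyyyyydddRRRRRRRRRRRRbyyyyyyyyyyyyyyyb
254 yyyyyyyyyyyyddRRR
[... 440 characters left out ...]
yyyybbbyyyyyyyyyyyyyyyybyyyy
264 yyyyyyyyyyyyyyyyyyyyyyyyyyyyyyyyybyyybyyyyyy
265 yyyyyyyyyyyyyyyyyyyyyyyyyyyyyyyyyyyyyyyyyyyy
266 yyyyyyyyyyyyyyyyyyyyyyyyyyyyyyyyybyyyybybbyy
267 yyyyyyyyyyyyyyyyyyyyyyyyyyyyyyyybbbybyyyybyy
268 yyyyyyyyyyyyyyyyyyyyyyyyyyyyyyyyyybbbyyyyyyy
269 bbbyyyyyyyyyyyyyyyyyyyyyyyyyyyyyybyyybyyyyyy
270 yyybyybyybyyyyyyyyyyyyyyyyyyyyyybyybyybyyyyb
271 byyyyybybybbbyyyyyyyyyyyyyyyyyyyyybyyyyyybyy
272 ybyyyyyyyybyyyyyyybyyyyyyyyyyyyyybyyyyyyyyby
273 byyybbbbbybbbbybyyyyyyyyyyyyyyyyyybybyyyybby
274 yyyyyybybbyybbbybyyybybyyybyyybybbyybbyyyybb
275 ybyyyyyyybbybybbbybbybybybyyyyyyyyyyyyyyyyyy<stdin>:9: RuntimeWarning: Mean of empty slice.
  ret = ret.dtype.type(ret / rcount)
```

The white line now points left towards the mark, and the twist reached its end stop. Everything is in place, so I'm handing in.

```bash
python3 -c "
from workcell import bot
print(bot.hand_in())"
```

```text
the job is handed in; nothing more can be done
None
```

I pressed the stop fully down, tipped all five offcuts (three loose, two already in the tray) into the bin, set the empty tray flat on the middle of its mat, twisted the mushroom to its end stop and handed the job in; one picture I viewed was 880 px wide, over the 800 px limit.

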